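# Stand the pan lids in the lid rack

### The arm

A 6-joint arm with a two-finger parallel gripper is mounted at the origin on a cart in front of the work surface, level with it; the furniture and walls round the work are solid. World frame = base frame: x ahead of the robot, y to its left, z up, the work surface at z = 0. Lengths are in m, angles in degrees, forces in N, time in s.
With the tool pointing down it reaches from about 0.4 to 0.825 m from the base axis. Payload 7 kg.
Tool frame: the origin (TCP) lies on the centre line of the jaws, within the pads' length; the fingertips stand 19 mm ahead of it and the grasp point (between the pads) is the TCP; z points along the fingers, y is the line along which they close (so a half turn about z gives the same grasp; the last joint's range is limited). The gripper opens to 88 mm and grips with 3 to 60 N. Pads are 19 mm wide; open, the fingers measure 130 mm over their backs; the gripper's body (78 mm by 193 mm) begins 47 mm behind the grasp point.
Start: joints at [83.027, 20.546, 0.682, 0, -70.136, -16.507], TCP at [0.269, 0.619, 0.246] pointing down, gripper open.
Joint ranges: [-176.03, 176.03], [-82.01, 121.73], [-58.28, 71.71], [-173.87, 95.51], [-174.79, -0.11], [-173.66, 173.66]. Speed limits (degrees/s): [136.94, 136.94, 172.46, 180, 180, 180].

### API

Orientations are given as [roll, pitch, yaw] about the fixed x, y, z axes, in that order (R = Rz(yaw) Ry(pitch) Rx(roll)).
In Python, from plant import get_state, capture, close_job gives the robot as it stands.
- The arm moves only by the tool apply_moves, never from a script. Its argument "targets" is a list of rows, each a list of 7 numbers: the opening, from 0 (shut) to 1 (fully open), then the shift along the tool's x, y, z normalised to -1 to 1, where 1 is 1000 mm, then the turn, a rotation vector about the tool's x, y, z normalised to -1 to 1, where 1 is 90 degrees. In form: [[claw, tx, ty, tz, ax, ay, az], ...]. A call has 1 to 20 rows; each row shifts and turns the commanded pose from where the row before left it, along the tool's axes as they then stand; what a row does not reach is not made up. A row lasts 1/12 s, in which the tool goes at most 41.7 mm and 7.16 degrees, less where a joint would pass 70% of its speed; a pose out of reach is approached as far as the arm can. A call with a number of a shift or a turn outside -1 to 1 is refused whole. A call with a gripper value outside its range is refused whole. The fingers move at their own pace and stop on an object; "newtons" is the grip in N (left out, the last holds). Time passes only in rows, so rows that do not move let the fingers close. It gives the time, the measured TCP pose, the force, the opening and the grip force at its end, in the units of the state.
- get_state(): the state, without advancing time (a new reading comes with each control period).
- capture(name): name is "scene" or "top"; returns a dict with "frame" (384x512x3 uint8, red, green, blue), "range_z" (384x512 float32, m along the optical axis (not along the pixel's ray), 0 where there is no reading), "camera_matrix" (3x3 intrinsics, pixels), "T" (4x4, takes a point from camera to world coordinates). Camera axes: x right, y down, z forward; pixel columns grow to the right and rows downward; lengths in m; the calibration is good to about 2 mm. A picture is of the moment at which its call begins.
- close_job(): hands the job in; it is judged then, once.
The state is a dict: "time_s": time; "joints": joint angles; "qd": joint speeds; "joint_torque": joint torques, N m; "tcp_pos": TCP position; "eef_rot": TCP orientation; "contact_force": force on the tool from outside, world axes, zero at the start; "moment": the same for the moment, N m; "gripper_width": finger opening in m; "gripper_force": force on a finger pad.
Only numpy, scipy, OpenCV 4.12 (cv2) and the standard library are available. Lean on these libraries where they do the work, as an engineer would, in place of code of your own. Each camera call takes 0.05 s, during which the arm holds its last target. There are 200 camera calls.

### The job

Put the two washed pan lids away from their drying stands: stand the larger lid upright in the wire lid rack, between the tines of the divider in the half with the tall end loop, and the smaller lid between the tines of the divider in the other half, each fully down on the rails. The dividers may be clipped on anywhere along their half, so look or feel for their gaps. Set the lids in gently, without dropping them or forcing them down on the rails, leave the little lid already standing in the middle gap in its place, and do not disturb the other things on the table.

Things in the scene. Friction and masses are not known exactly. Their poses are not given: they have to be found in the camera images.
- lid_large_c (a point): Larger round flat lid, bare metal: disc 150 mm across, 5 mm thick, black knob (22 mm across, 18 mm proud) mid one face, about 0.3 kg. It leans on its drying stand, its free upper rim to be pinched in line with the lid. The point is the disc's centre, half-way through its thickness; z: its normal, to the knob side; -x points up along the lid to its highest rim point while on the stand.
- lid_small_c (a point): Smaller round flat lid, bare metal: disc 120 mm across, 5 mm thick, black knob (22 mm across, 18 mm proud) mid one face, about 0.2 kg. It leans on its drying stand, its free upper rim to be pinched in line with the lid. The point is the disc's centre, half-way through its thickness; z: its normal, to the knob side; -x points up along the lid to its highest rim point while on the stand.
- lid_large: The same larger lid; this origin is the centre of its plain face, opposite the knob; same axes.
- lid_small: The same smaller lid; this origin is the centre of its plain face, opposite the knob; same axes.
- stand_large: Fixed wire drying stand of the larger lid, which leans 38 degrees from upright, top towards the stand's -x (towards the robot). Origin on the table, z up. Lid's centre at x = 14 mm, 87 mm up, its top rim 0.146 m up. Two 8 mm wires at y = +-38 mm run under the lid, ending 85 mm up the slope from the pegs under its rim; cross wire 28 mm up. Stand's top 0.10 m high.
- stand_small: Fixed wire drying stand of the smaller lid, which leans 38 degrees from upright, top towards the stand's -x (towards the robot). Origin on the table, z up. Lid's centre at x = 25 mm, 73 mm up, its top rim 0.12 m up. Two 8 mm wires at y = +-38 mm run under the lid, ending 85 mm up the slope from the pegs under its rim; cross wire 28 mm up. Stand's top 0.10 m high.
- rack: Fixed wire lid rack, 265 x 90 mm. Origin on the table under its middle gap; z up; x along the rack, square to standing lids, towards the tall loop (97 mm high, at x = 136 mm, side away from the robot; other end x = -121 mm). Two rails (8 mm wire, axes 22 mm up, y = +-40 mm) along x: a lid's rim sinks between them, rests on both and is centred. Each end half carries one divider.
- rack_top (a point): Point over the rack's middle, 82 mm above the table: tine-top height; axes as the rack's. Dividers (one per end half) are fixed, clipped on anywhere: gap middle 46 to 84 mm from the rack's middle, different at each end, NOT reported: find by touch or sight. A lid drawn in from the end meets the tine tops with its face 13.5 mm from the gap's middle, swinging a little in the grip.
- rack_gap (a point): The middle gap at rail height, 22 mm above the table; axes as the rack's. Every gap alike: a pair of 6 mm tines on either rail, 8 mm clear, straight to 66 mm above the table, flared to 15 mm clear at the tops, 82 mm up. Each divider has 20 mm thick grey clips on the rails, 5 to 27 mm either side of its gap; a lid standing on a clip is 7 mm too high.
- rack_seat (a point): Point over the rack's middle, 90 mm above the table: height of the larger lid's centre once seated in its gap. The smaller lid's seated centre is 72 mm above the table. A lid may lean a few degrees in its gap and have its knob to either side.
- lid_mini_c (a point): Little lid of the same make, 92 mm across, that already stands in the rack's middle gap, its top 0.098 m above the table, its knob towards the tall loop; to be left there. The point is the disc's centre, z its normal.
- salt_shaker: Bystander: white glass shaker with steel cap, 44 x 43 x 86 mm, standing; origin under it.
- deli_tub1: Bystander: small lidded tub, 68 mm across, 56 mm high; origin under it.
- dough_ring: Bystander: steel cutter ring, 66 mm across, 40 mm high; origin under it.
- tape_roll: Bystander: roll of tan tape lying flat, 89 mm across, 24 mm high; origin under it.
Not all that is in view belongs to the job. Leave any purple look-alike of the lid_large alone. Leave any orange look-alike of the lid_small alone.

How it is judged (in metres and radians):
At the end, for the whole second after the job is handed in: Larger lid stands 37 to 94 mm from the rack's middle in the loop half, smaller likewise in the other: 12 mm sideways, 4 mm of seated height, within 8 degrees of upright and square, at rest. Little lid still in the middle gap (12 mm, 7 mm in height, 9 degrees). All let go (x of lid_large_c in the frame of rack between 0.037 and 0.094 m and y of lid_large_c in the frame of rack between -0.012 and 0.012 m and z of lid_large_c in the frame of rack between 0.0861 and 0.0941 m and angle between the z axis of each of lid_large_c, lid_small_c and the x axis of rack, either way round below 0.14 rad and linear speed of each of lid_large, lid_small below 0.02 m/s and x of lid_small_c in the frame of rack between -0.094 and -0.037 m and y of lid_small_c in the frame of rack between -0.012 and 0.012 m and z of lid_small_c in the frame of rack between 0.068 and 0.076 m and x of lid_mini_c in the frame of rack between -0.012 and 0.012 m and z of lid_mini_c in the frame of rack between 0.045 and 0.06 m and angle between the z axis of lid_mini_c and the x axis of rack, either way round below 0.16 rad); the robot touches nothing.
It fails at once if the larger lid strikes or is forced against the rails or frame of the rack (over 40 N) (contact force between lid_large and rack above 40 N).
It fails at once if the smaller lid strikes or is forced against the rails or frame of the rack (over 40 N) (contact force between lid_small and rack above 40 N).
It fails at once if the little lid is lifted or pushed out of its place (over 25 mm) (distance of lid_mini_c from where it was at the start of the episode above 0.025 m).
It fails at once if the shaker, tub, cutter ring or tape roll is disturbed (over 30 mm) (distance of any of salt_shaker, deli_tub1, dough_ring, tape_roll from where it was at the start of the episode above 0.03 m).
It also fails if it takes over 72 s, if anything falls off the work surface, if the arm or the gripper's body presses on something with over 40 N, if the wrist force passes 120 N, or if a joint passes its speed limit or range.

## Working session

There is one attempt and no reset: what is moved stays moved. The work goes in short steps, Python scripts to look and compute and a tool call to move; the robot and the scene stay as the last step left them, time stands still between calls to the robot, and variables do not carry over. Pictures are saved under pics/ and viewed, at most 10 in all, crops included, and the job is handed in when it is done.

Besides the shell and the picture viewer there is one more tool, called as name(argument=value, ...), one argument or row to a line, values as JSON. apply_moves: Moves the arm, as the interface text tells. Scaled input: -1 to 1 covers 1000 mm each way for a shift and 90 degrees each way for a turn. Its arguments: {"type":"object","properties":{"targets":{"type":"array","items":{"type":"array","items":{"type":"number"}}},"newtons":{"type":"number"}},"required":["targets"]}

```bash
mkdir -p pics
cat > h.py <<'E'
import numpy as np, cv2
from plant import get_state, capture, close_job
from scipy.spatial.transform import Rotation as R
def cap(n):
    c=capture(n); np.savez(f'{n}.npz',**c); return c
def cloud(c):
    K=c['camera_matrix'];z=c['range_z'];v,u=np.mgrid[:z.shape[0],:z.shape[1]]
    p=np.stack([(u-K[0,2])/K[0,0]*z,(v-K[1,2])/K[1,1]*z,z],-1)
    p=p@c['T'][:3,:3].T+c['T'][:3,3]; p[z==0]=np.nan; return p
E
python3 - <<'E'
from h import *
for n in('scene','top'):
    c=cap(n); cv2.imwrite(f'pics/{n}0.png',cv2.resize(c['frame'][:,:,::-1],(800,600)))
    print(n,c['T'].round(3),c['camera_matrix'].round(1))
print(get_state())
E
```

```text
scene [[ 0.894 -0.249  0.372  0.18 ]
 [-0.447 -0.464  0.765 -0.91 ]
 [-0.018 -0.85  -0.526  0.653]
 [ 0.     0.     0.     1.   ]] [[375.8   0.  263. ]
 [  0.  375.8 192.7]
 [  0.    0.    1. ]]
top [[-0.019 -0.994  0.11   0.381]
 [-0.999  0.022  0.026 -0.166]
 [-0.028 -0.109 -0.994  1.72 ]
 [ 0.     0.     0.     1.   ]] [[486.5   0.  257.9]
 [  0.  486.5 192.1]
 [  0.    0.    1. ]]
{'time_s': 0.1, 'joints': array([ 8.30280158e+01,  2.05855447e+01,  6.39059358e-01, -1.60227614e-02,
       -7.01357423e+01, -1.65053208e+01]), 'qd': array([-0.03699534,  0.02551421,  0.10146167,  0.080847  ,  0.01280137,
        0.08391061]), 'joint_torque': array([-1.66910104e-03, -5.84165990e+01,  2.93750006e+01,  7.01557517e+00,
        1.01267447e-02, -5.17120043e-05]), 'tcp_pos': array([0.26879697, 0.61872916, 0.24474219]), 'eef_rot': array([ 1.79916881e+02, -8.92048021e-03, -2.34827537e+01]), 'contact_force': array([ 0.03856893, -0.02050799, -0.04329729]), 'moment': array([-0.03391236, -0.0331507 , -0.01535504]), 'gripper_force': 0.0, 'gripper_width': 0.08738034775403611}
```

View pics/scene0.png

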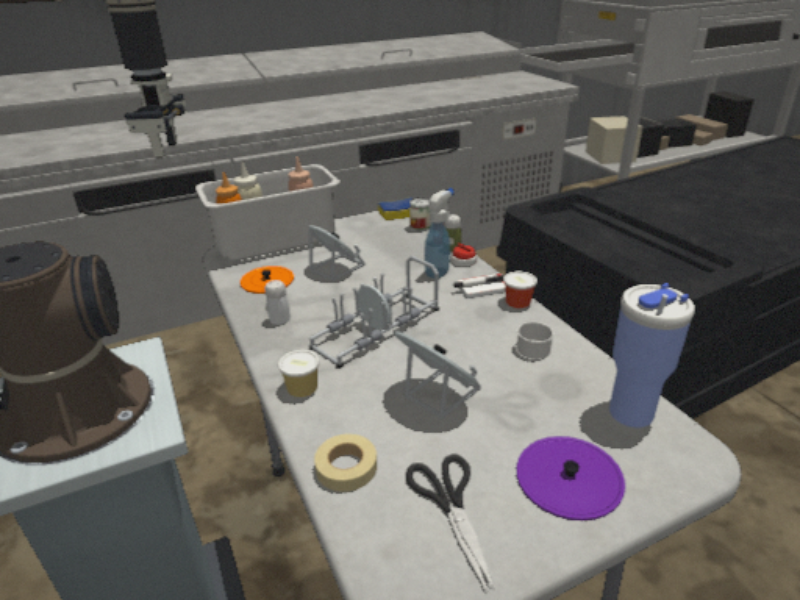

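View pics/top0.png

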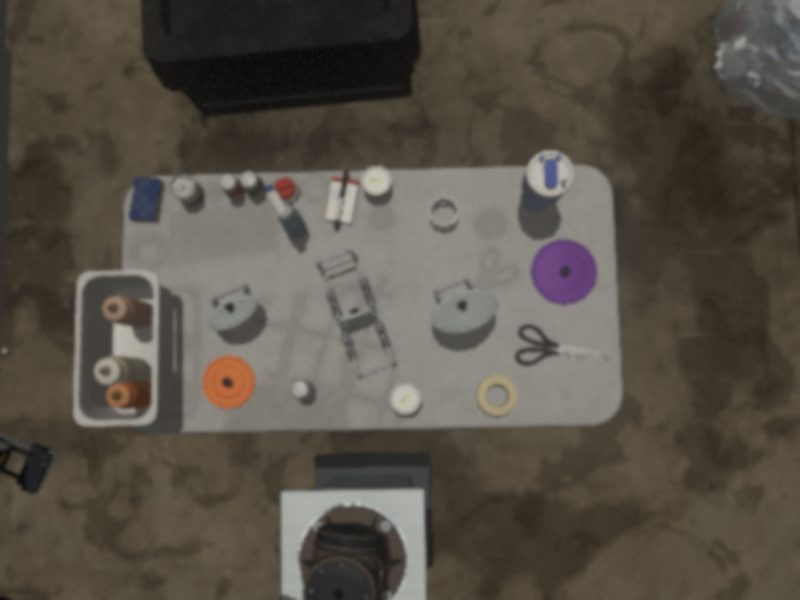

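Scene picture: the bare-metal lids on stands are the large one at (437,360) and the small one at (335,245); in the top picture they are at (463,310) and (233,310). The flat purple lid (570,475) and flat orange lid (266,278) are look-alikes: wrong colour and not on stands. The rack is at about (375,308) in scene and (355,312) in top, with its tall loop at the far end (422,280). I'll confirm with enlarged crops and fit the depth data.

Run:
```python
from h import *
s=dict(np.load('scene.npz'));t=dict(np.load('top.npz'))
a=s['frame'][140:280,180:320,::-1]; cv2.imwrite('pics/crop1.png',cv2.resize(a,(600,600),interpolation=cv2.INTER_CUBIC))
b=t['frame'][155:245,120:330,::-1]; cv2.imwrite('pics/crop2.png',cv2.resize(b,(798,342),interpolation=cv2.INTER_CUBIC))
P=cloud(t);Q=cloud(s)
def at(P,u,v): # px in 800x600
    return P[int(v/1.5625),int(u/1.5625)].round(3)
print('large',at(P,440,318),at(P,485,315),at(Q,455,370)); print('small',at(P,225,322),at(P,245,310),at(Q,340,248))
for nm,uv in dict(salt=(301,388),tub=(405,400),ring=(444,213),tape=(480,397),rackmid=(354,310),loop=(336,254),nearL=(362,373),nearR=(394,362)).items(): print(nm,at(P,*uv))
# plane fits
for nm,c0,box in(('large',at(P,463,318),.09),('small',at(P,230,320),.075)):
  for n,C in(('top',P),('scene',Q)):
    m=(np.abs(C[...,0]-c0[0])<box)&(np.abs(C[...,1]-c0[1])<box)&(C[...,2]>.02)&(C[...,2]<.2)
    p=C[m]; best=None;rng=np.random.default_rng(0)
    for _ in range(400):
        q=p[rng.choice(len(p),3,False)];nn=np.cross(q[1]-q[0],q[2]-q[0]);l=np.linalg.norm(nn)
        if l<1e-6: continue
        nn/=l;k=np.abs((p-q[0])@nn)<.003
        if best is None or k.sum()>best.sum(): best=k
    p=p[best]; c=p.mean(0); nn=np.linalg.svd(p-c)[2][2]; nn*=np.sign(nn[2])
    uh=np.cross(nn,[0,0,1]);uh/=np.linalg.norm(uh);w=np.cross(uh,nn)
    A=(p-c)@uh;B=(p-c)@w
    cc=c+uh*(A.max()+A.min())/2+w*(B.max()+B.min())/2
    # robust circle via hull minEnclosing
    ctr,r=cv2.minEnclosingCircle(np.c_[A,B].astype(np.float32))
    print(nm,n,len(p),'n',nn.round(3),'tilt',np.degrees(np.arccos(nn[2])).round(1),'yaw of n',np.degrees(np.arctan2(nn[1],nn[0])).round(1),'ctr',(c+uh*ctr[0]+w*ctr[1]).round(4),'bb',cc.round(4),'r',round(r,4))
```

```text
large [ 0.524 -0.201  0.079] [ 0.524 -0.295  0.123] [ 0.547 -0.303  0.093]
small [0.521 0.259 0.103] [0.549 0.222 0.089] [0.55  0.208 0.075]
salt [0.378 0.101 0.086]
tub [ 0.347 -0.122  0.053]
ring [ 0.772 -0.219  0.002]
tape [ 0.35  -0.287  0.023]
rackmid [ 0.546 -0.013  0.067]
loop [0.683 0.031 0.001]
nearL [ 0.41  -0.023  0.001]
nearR [ 0.433 -0.098  0.009]
large top 697 n [0.742 0.281 0.609] tilt 52.5 yaw of n 20.8 ctr [ 0.5363 -0.2493  0.0878] bb [ 0.5365 -0.2521  0.0888] r 0.079
large scene 380 n [0.749 0.291 0.596] tilt 53.4 yaw of n 21.2 ctr [ 0.536  -0.259   0.0858] bb [ 0.5322 -0.2572  0.0897] r 0.0783
small top 385 n [0.735 0.288 0.614] tilt 52.1 yaw of n 21.4 ctr [0.5479 0.2511 0.0726] bb [0.5454 0.2532 0.0748] r 0.0652
small scene 163 n [0.742 0.316 0.591] tilt 53.8 yaw of n 23.0 ctr [0.5454 0.2453 0.0718] bb [0.5444 0.2432 0.0742] r 0.0636
```

View pics/crop1.png

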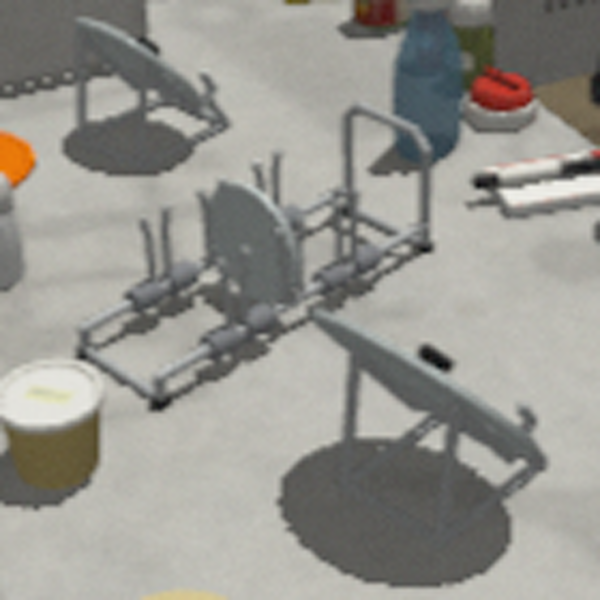

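View pics/crop2.png

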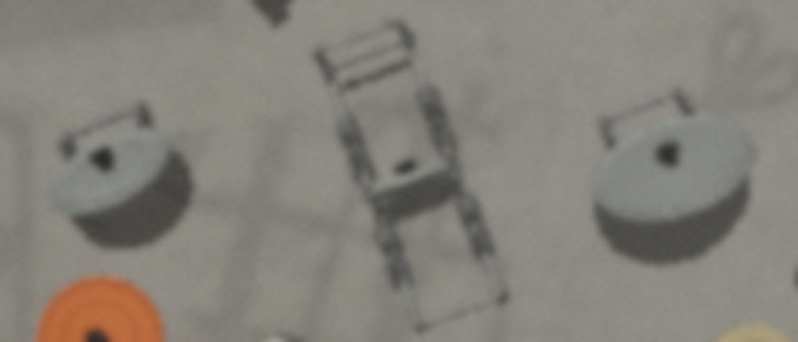

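Crop 1 confirms both bare-metal lids with black knobs. The rack shows two divider clip sets, and tine pairs of the low-end divider at about (150,225) and (167,215). Crop 2 shows the near rack corners at (420,328) and (502,298), and the loop top at (320,50)–(400,25). Next I'll fit the rack pose and enlarge the rack with model lines drawn over it.

```bash
cat >> h.py <<'E'
def proj(c,X):
    X=np.atleast_2d(X);p=(X-c['T'][:3,3])@c['T'][:3,:3];K=c['camera_matrix']
    return np.c_[p[:,0]/p[:,2]*K[0,0]+K[0,2],p[:,1]/p[:,2]*K[1,1]+K[1,2]]
def rk(p,X):
    c,s=np.cos(p[2]),np.sin(p[2]);X=np.atleast_2d(X).astype(float)
    return np.c_[p[0]+c*X[:,0]-s*X[:,1],p[1]+s*X[:,0]+c*X[:,1],X[:,2]]
E
python3 - <<'E'
from h import *
from scipy.optimize import least_squares
s=dict(np.load('scene.npz'));t=dict(np.load('top.npz'))
c1=lambda u,v:(u/600*140+180-.4,v/600*140+140-.4); c2=lambda u,v:(u/3.8+120-.4,v/3.8+155-.4)
obs=[(t,c2(418,328),(-.121,.04,.015)),(t,c2(502,299),(-.121,-.04,.015)),(t,c2(322,52),(.136,.04,.09)),(t,c2(402,26),(.136,-.04,.09)),
(s,c1(85,348),(-.121,.04,.015)),(s,c1(158,398),(-.121,-.04,.015)),(s,c1(352,112),(.136,.038,.091)),(s,c1(428,148),(.136,-.038,.091))]
f=lambda p:np.concatenate([(proj(c,rk(p,X))[0]-uv) for c,uv,X in obs])
r=least_squares(f,[.545,-.02,.36]);print(r.x,np.degrees(r.x[2]),r.fun.reshape(-1,2).round(1).tolist())
p=r.x;np.save('rack.npy',p)
# mini lid from depth
for n,c in(('scene',s),('top',t)):
    C=cloud(c);co,si=np.cos(p[2]),np.sin(p[2]);d=C-np.array([p[0],p[1],0]);X=np.stack([co*d[...,0]+si*d[...,1],-si*d[...,0]+co*d[...,1],C[...,2]],-1)
    m=(np.abs(X[...,0])<.02)&(np.abs(X[...,1])<.035)&(X[...,2]>.045)&(X[...,2]<.12);q=X[m];print(n,'mini x',np.percentile(q[:,0],[10,25,50,75,90]).round(4),'y',q[:,1].min().round(3),q[:,1].max().round(3),len(q))
    m=(np.abs(X[...,0])>.025)&(np.abs(X[...,0])<.11)&(np.abs(X[...,1])<.055)&(X[...,2]>.05)&(X[...,2]<.1);print('tine pts',X[m].round(3).tolist()[:40])
np.set_printoptions(suppress=True)
u0,v0,w,h=195,160,96,72;k=800/w
im=cv2.resize(s['frame'][v0:v0+h,u0:u0+w,::-1],(800,600),interpolation=cv2.INTER_CUBIC)
for y in(.04,-.04):
  for xx in range(-90,91,10):
    for z in(.082,.026):
      a=(proj(s,rk(p,[xx/1000,y,z]))[0]-[u0,v0]+.5)*k
      cv2.circle(im,tuple(int(i) for i in a),2,(0,0,255) if z>.05 else (0,255,0),-1)
      if xx%30==0: cv2.putText(im,str(xx),tuple(int(i) for i in a),0,.4,(255,0,0),1)
cv2.imwrite('pics/crop3.png',im)
E
```

```text
[ 0.5285273  -0.02387183  0.32201167] 18.44990987930425 [[1.4, -0.3], [0.8, -0.4], [-0.0, 0.5], [1.1, -0.5], [-0.5, -1.9], [-0.2, -1.9], [-0.3, 0.3], [-0.7, -0.3]]
scene mini x [-0.001  -0.0003  0.0005  0.0015  0.0026] y -0.035 0.034 211
tine pts [[0.062, 0.045, 0.086], [0.064, 0.043, 0.085], [0.062, 0.045, 0.082], [0.062, 0.04, 0.084], [0.045, 0.044, 0.086], [0.061, 0.045, 0.079], [0.063, 0.041, 0.079], [0.04, 0.044, 0.084], [0.043, 0.043, 0.083], [0.059, 0.042, 0.077], [0.064, 0.043, 0.075], [0.041, 0.041, 0.081], [0.045, 0.041, 0.079], [0.059, 0.042, 0.073], [0.063, 0.043, 0.071], [0.044, 0.044, 0.076], [0.045, 0.041, 0.076], [0.061, 0.045, 0.068], [0.063, 0.042, 0.068], [0.044, 0.044, 0.072], [0.047, 0.043, 0.071], [0.057, 0.041, 0.068], [0.06, 0.04, 0.067], [0.044, 0.045, 0.067], [0.046, 0.043, 0.068], [0.059, 0.043, 0.062], [0.063, 0.043, 0.061], [0.045, 0.041, 0.065], [0.059, 0.043, 0.059], [0.06, 0.04, 0.059], [0.048, 0.045, 0.059], [0.051, 0.045, 0.058], [0.061, 0.046, 0.053], [0.06, 0.04, 0.056], [0.064, -0.037, 0.085], [0.068, -0.037, 0.083], [0.058, 0.043, 0.052], [0.061,
[... 390 characters left out ...]
47, 0.089], [0.065, 0.044, 0.087], [0.064, 0.049, 0.078], [0.063, 0.047, 0.074], [0.063, 0.044, 0.066], [0.061, 0.049, 0.065], [0.06, 0.045, 0.067], [0.048, 0.047, 0.082], [0.047, 0.044, 0.083], [0.046, 0.049, 0.077], [0.044, 0.045, 0.079], [-0.036, -0.035, 0.089], [-0.039, -0.034, 0.08], [-0.04, -0.037, 0.08], [-0.041, -0.032, 0.069], [-0.042, -0.036, 0.071], [-0.054, -0.036, 0.079], [-0.057, -0.035, 0.082], [-0.056, -0.037, 0.055], [-0.06, -0.034, 0.084], [-0.037, 0.043, 0.088], [-0.038, 0.048, 0.083], [-0.04, 0.044, 0.093], [-0.042, 0.046, 0.078], [-0.043, 0.044, 0.072], [-0.045, 0.046, 0.057], [-0.053, 0.045, 0.062], [-0.057, 0.047, 0.084], [-0.058, 0.043, 0.089], [-0.057, 0.043, 0.056]]
```

View pics/crop3.png

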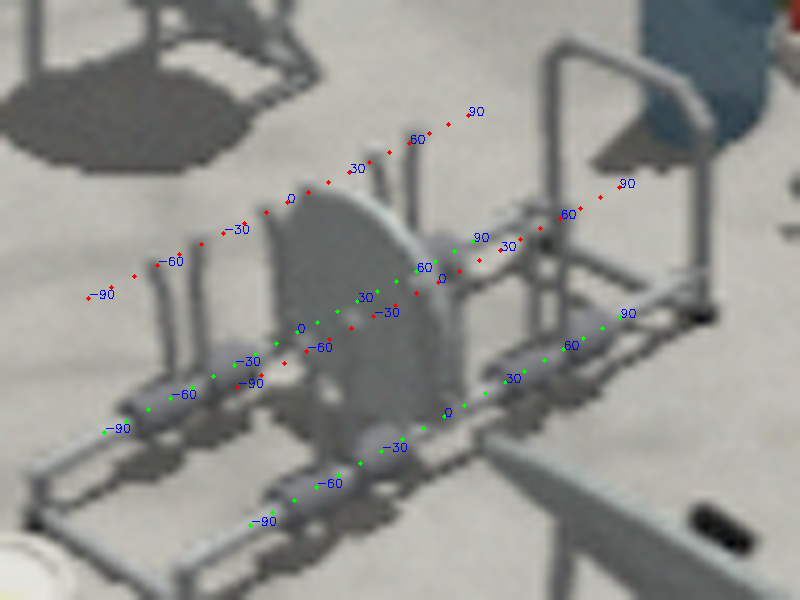

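Crop 3 shows the tine pairs of the low-end divider at about (160,265)/(195,245) and of the loop-end divider at (378,158)/(410,132). By the scale dots those gaps are near -48 mm and +54 mm. I'll refine pose and gaps by fitting the depth points to a wire model.

Run:
```python
from h import *
from scipy.optimize import least_squares
p0=np.load('rack.npy');pts=[];cam=[]
for n in('scene','top'):
    c=dict(np.load(n+'.npz'));C=cloud(c).reshape(-1,3);C=C[np.isfinite(C[:,0])]
    co,si=np.cos(p0[2]),np.sin(p0[2]);d=C-[p0[0],p0[1],0];x=co*d[:,0]+si*d[:,1];y=-si*d[:,0]+co*d[:,1]
    m=(np.abs(x)<.105)&(np.abs(x)>.022)&(np.abs(np.abs(y)-.04)<.013)&(C[:,2]>.045)&(C[:,2]<.095)
    m|=(np.abs(x)<.11)&(np.abs(np.abs(y)-.04)<.013)&(C[:,2]>.014)&(C[:,2]<.036)&((np.abs(x)>.09)|((np.abs(x)>.018)&(np.abs(x)<.024)))
    pts.append(C[m]);cam+=[n]*m.sum()
pts=np.vstack(pts);cam=np.array(cam)
def sd(q,a,b):
    a,b=np.array(a),np.array(b);t=np.clip((q-a)@(b-a)/((b-a)@(b-a)),0,1);return np.linalg.norm(q-a-t[:,None]*(b-a),axis=1)
def res(p,which=None):
    co,si=np.cos(p[2]),np.sin(p[2]);d=pts-[p[0],p[1],0];q=np.c_[co*d[:,0]+si*d[:,1],-si*d[:,0]+co*d[:,1],pts[:,2]]
    D=[]
    for y in(.04,-.04):
        D.append(sd(q,(-.12,y,.022),(.13,y,.022))-.004)
        for g in p[3:5]:
            for s in(1,-1):
                D.append(np.minimum(sd(q,(g+s*.007,y,.03),(g+s*.007,y,.066)),sd(q,(g+s*.007,y,.066),(g+s*.0105,y,.082)))-.003)
    D=np.abs(np.array(D)).min(0);return D
for sel in('scene','top','both'):
    A,B=pts,cam
    if sel!='both': pts=pts[cam==sel]
    r=least_squares(res,[*p0,.054,-.048],loss='soft_l1',f_scale=.002,x_scale=[.01,.01,.1,.01,.01],diff_step=1e-4)
    print(sel,len(pts),r.x.round(4),np.degrees(r.x[2]).round(2),np.median(r.fun).round(4)); pts=A
p=r.x;np.save('rack5.npy',p)
# mini lid plane yaw
C=cloud(dict(np.load('scene.npz'))).reshape(-1,3);d=C-[p[0],p[1],0];co,si=np.cos(p[2]),np.sin(p[2])
q=np.c_[co*d[:,0]+si*d[:,1],-si*d[:,0]+co*d[:,1],C[:,2]];q=q[(np.abs(q[:,0])<.012)&(np.abs(q[:,1])<.036)&(q[:,2]>.04)&(q[:,2]<.09)]
c=np.median(q,0);n=np.linalg.svd(q-q.mean(0),full_matrices=False)[2][2];print('mini',c.round(4),(n*np.sign(n[0])).round(3))
```

```text
scene 263 [ 0.5395 -0.0167  0.333   0.0412 -0.0632] 19.08 0.0009
top 112 [ 0.5265 -0.019   0.3339  0.0571 -0.0475] 19.13 0.0014
both 375 [ 0.53   -0.0192  0.333   0.0515 -0.0525] 19.08 0.001
mini [-0.0023  0.0012  0.066 ] [ 1.     0.002 -0.001]
```

```bash
cat >> h.py <<'E'
def pose(center,yaw,tilt,back):
    "tool pose: z down the lid's slope, y=-normal; back = distance from disc centre to TCP up the slope"
    a,t=np.radians(yaw),np.radians(tilt);h=np.array([np.cos(a),np.sin(a),0]);k=np.array([0,0,1.])
    w=np.sin(t)*h-np.cos(t)*k;n=np.cos(t)*h+np.sin(t)*k
    return np.array(center)-w*back,np.c_[np.cross(-n,w),-n,w]
def delta(pos,Rg,mm=35,deg=6.5,frm=None):
    "turn-first and shift-first rows from the present pose"
    np.set_printoptions(suppress=True)
    if frm is None:
        s=get_state();frm=(s['tcp_pos'],R.from_euler('xyz',s['eef_rot'],degrees=True).as_matrix())
    p,M=frm;rv=np.degrees(R.from_matrix(M.T@Rg).as_rotvec());nr=max(1,int(np.ceil(np.linalg.norm(rv)/deg)))
    d=np.asarray(pos)-p;ns=max(1,int(np.ceil(np.linalg.norm(d)*1000/mm)))
    print('turn rows',nr,(rv/90/nr).round(4),'| shift before turn: rows',ns,(M.T@d/ns).round(4),'| after turn',(Rg.T@d/ns).round(4))
    return pos,Rg
E
python3 - <<'E'
from h import *
P=cloud(dict(np.load('top.npz')))
m=(P[...,1]>.3)&(P[...,1]<.75)&(P[...,0]>.1)&(P[...,0]<.9);print('max z left',np.nanpercentile(P[m][:,2],99.5))
c=(.544,.2485,.0725)
s=get_state();f=(s['tcp_pos'],R.from_euler('xyz',s['eef_rot'],degrees=True).as_matrix())
up=f[0]+[0,0,.12]
f1=delta(up,f[1]); f1=(up,f[1])
pp,Rg=pose(c,21.5,38,.15); hi=pp+[0,0,.12]
f2=delta(hi,Rg,frm=f1); delta(pp,Rg,frm=f2); print(pp)
E
```

```text
max z left 0.33801124212107386
turn rows 1 [0. 0. 0.] | shift before turn: rows 4 [ 0.    0.   -0.03] | after turn [ 0.    0.   -0.03]
turn rows 9 [0.0445 0.0184 0.0535] | shift before turn: rows 13 [0.0257 0.0227 0.0042] | after turn [0.0343 0.0009 0.0046]
turn rows 1 [0. 0. 0.] | shift before turn: rows 4 [-0.      0.0185  0.0236] | after turn [-0.      0.0185  0.0236]
[0.45807666 0.2146539  0.19070161]
```

apply_moves(
  targets=[
    [0.45,0,0,-0.03,0,0,0],
    [0.45,0,0,-0.03,0,0,0],
    [0.45,0,0,-0.03,0,0,0],
    [0.45,0,0,-0.03,0,0,0],
    [0.45,0.0257,0.0227,0.0042,0,0,0],
    [0.45,0.0257,0.0227,0.0042,0,0,0],
    [0.45,0.0257,0.0227,0.0042,0,0,0],
    [0.45,0.0257,0.0227,0.0042,0,0,0],
    [0.45,0.0257,0.0227,0.0042,0,0,0],
    [0.45,0.0257,0.0227,0.0042,0,0,0],
    [0.45,0.0257,0.0227,0.0042,0,0,0],
    [0.45,0.0257,0.0227,0.0042,0,0,0],
    [0.45,0.0257,0.0227,0.0042,0,0,0],
    [0.45,0.0257,0.0227,0.0042,0,0,0],
    [0.45,0.0257,0.0227,0.0042,0,0,0],
    [0.45,0.0257,0.0227,0.0042,0,0,0],
    [0.45,0.0257,0.0227,0.0042,0,0,0],
  ],
  newtons=30,
)

```text
time_s: 1.52
tcp_pos: [0.4579, 0.2136, 0.3107]
eef_rot: [180.0, 0.0, -23.5]
contact_force: [0.8, 0.0, 0.3]
gripper_width: 0.0393
gripper_force: 0.0
```

apply_moves(
  targets=[
    [0.45,0,0,0,0.0445,0.0184,0.0535],
    [0.45,0,0,0,0.0445,0.0184,0.0535],
    [0.45,0,0,0,0.0445,0.0184,0.0535],
    [0.45,0,0,0,0.0445,0.0184,0.0535],
    [0.45,0,0,0,0.0445,0.0184,0.0535],
    [0.45,0,0,0,0.0445,0.0184,0.0535],
    [0.45,0,0,0,0.0445,0.0184,0.0535],
    [0.45,0,0,0,0.0445,0.0184,0.0535],
    [0.45,0,0,0,0.0445,0.0184,0.0535],
    [0.45,0,0,0,0,0,0],
    [0.45,0,0,0,0,0,0],
  ],
)

```text
time_s: 2.43
tcp_pos: [0.4612, 0.2108, 0.3117]
eef_rot: [-145.4, -1.9, -64.7]
contact_force: [0.2, 0.3, -0.8]
gripper_width: 0.0394
gripper_force: 0.0
```

Run:
```python
from h import *
c=(.544,.2485,.0725)
pp,Rg=pose(c,21.5,38,.15);f=delta(pp,Rg);g,_=pose(c,21.5,38,.05);delta(g,Rg,20,frm=f)
```

```text
turn rows 1 [0.0373 0.0083 0.0461] | shift before turn: rows 4 [-0.0022  0.0174  0.0247] | after turn [-0.0012  0.0189  0.0236]
turn rows 1 [0. 0. 0.] | shift before turn: rows 5 [-0.    0.    0.02] | after turn [-0.    0.    0.02]
```

apply_moves(
  targets=[
    [0.45,0,0,0,0.0373,0.0083,0.0461],
    [0.45,-0.0012,0.0189,0.0236,0,0,0],
    [0.45,-0.0012,0.0189,0.0236,0,0,0],
    [0.45,-0.0012,0.0189,0.0236,0,0,0],
    [0.45,-0.0012,0.0189,0.0236,0,0,0],
    [0.45,0,0,0,0,0,0],
    [0.45,0,0,0,0,0,0],
    [0.45,0,0,0,0,0,0],
  ],
)

```text
time_s: 3.1
tcp_pos: [0.4813, 0.2174, 0.245]
eef_rot: [-146.9, 0.5, -67.5]
contact_force: [-0.6, 0.2, 0.5]
gripper_width: 0.0396
gripper_force: 0.0
```

Run:
```python
from h import *
c=(.544,.2485,.0725)
pp,Rg=pose(c,21.5,38,.15);f=delta(pp,Rg);g,_=pose(c,21.5,38,.05);delta(g,Rg,20)
s=cap('scene');a=s['frame'][90:210,150:310,::-1];cv2.imwrite('pics/g1.png',cv2.resize(a,(800,600),interpolation=cv2.INTER_CUBIC))
```

```text
turn rows 1 [0.0547 0.0107 0.0057] | shift before turn: rows 2 [-0.0029  0.0243  0.0166] | after turn [-0.003   0.0256  0.0144]
turn rows 1 [0.0547 0.0107 0.0057] | shift before turn: rows 7 [-0.0006  0.0057  0.019 ] | after turn [-0.0008  0.0073  0.0184]
```

View pics/g1.png

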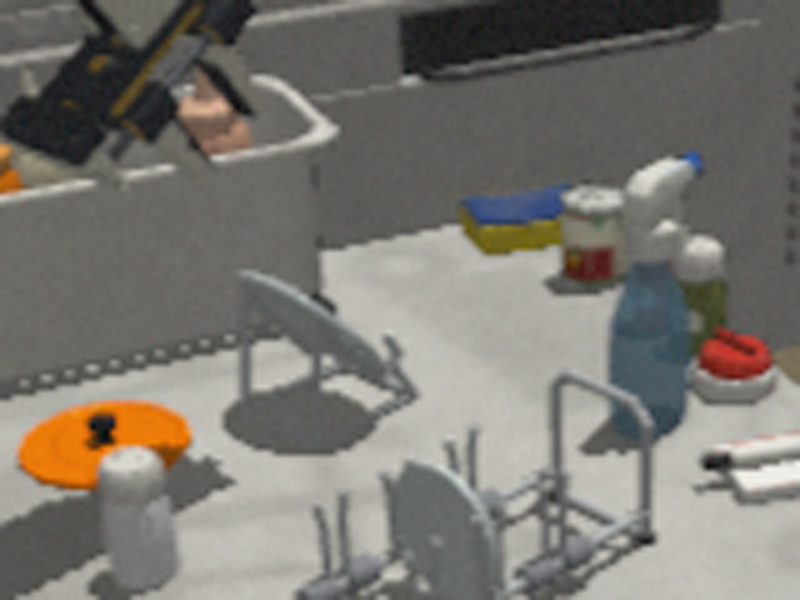

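The fingers are at top left (170,90), aimed at the small lid's upper rim (245,275) but still short of the pre-grasp. I'll check the joints for a limit.

```bash
python3 -c "
from h import *
print(get_state()['joints'].round(1))"
```

```text
[ 47.7 -10.9 -58.1  48.  -17.7 -68.4]
```

J3 sits at its fold limit of -58.3°, so the retracted pre-grasp is too close in. I'll use a pre-grasp nearer the rim and check joint room there.

Run:
```python
from h import *
c=(.544,.2485,.0725)
pp,Rg=pose(c,21.5,38,.09);delta(pp+Rg[:,1]*-.0,Rg);print(pp)
```

```text
turn rows 1 [0.0544 0.0111 0.0057] | shift before turn: rows 3 [-0.0015  0.0144  0.0311] | after turn [-0.0019  0.0171  0.0297]
[0.492446   0.22819234 0.14342097]
```

apply_moves(
  targets=[
    [0.45,-0.0015,0.0144,0.0311,0,0,0],
    [0.45,-0.0015,0.0144,0.0311,0,0,0],
    [0.45,-0.0015,0.0144,0.0311,0,0,0],
    [0.45,0,0,0,0,0,0],
    [0.45,0,0,0,0,0,0],
  ],
)

```text
time_s: 3.57
tcp_pos: [0.5097, 0.2282, 0.1846]
eef_rot: [-151.1, 1.4, -67.0]
contact_force: [0.7, -0.3, 0.1]
gripper_width: 0.0393
gripper_force: 0.0
```

Run:
```python
from h import *
c=(.544,.2485,.0725)
print(get_state()['joints'].round(1))
for b in(.09,.05):
    pp,Rg=pose(c,21.5,38,b);delta(pp,Rg,10)
```

```text
[ 40.6  -1.6 -58.2  53.9  -9.  -69.7]
turn rows 2 [0.0505 0.0109 0.0026] | shift before turn: rows 5 [-0.0012  0.0068  0.0057] | after turn [-0.0013  0.0076  0.0045]
turn rows 2 [0.0505 0.0109 0.0026] | shift before turn: rows 8 [-0.0005  0.0035  0.0085] | after turn [-0.0008  0.0048  0.0078]
```

```bash
cat > fk.py <<'E'
from h import *
from scipy.optimize import least_squares
def wc(q,P):
    a1,h,a,e,b,L=P;t=np.radians(q[1]);u=np.radians(q[1]-q[2]);r=a1+a*np.sin(t)+e*np.sin(u)+b*np.cos(u);z=h+a*np.cos(t)+e*np.cos(u)-b*np.sin(u)
    j=np.radians(q[0]);return np.array([r*np.cos(j),r*np.sin(j),z])
def fkR(q):
    # forearm frame x forward along the forearm; wrist roll about it, pitch, roll about tool
    A=R.from_euler('z',q[0],degrees=True)*R.from_euler('y',q[1]-q[2],degrees=True)
    return A
S=[([83.028,20.586,.639,-.016,-70.136,-16.505],[.26880,.61873,.24474],[179.917,-.009,-23.483]),
([47.7,-10.9,-58.1,48.,-17.7,-68.4],[.4813,.2174,.245],[-146.9,.5,-67.5]),
([40.6,-1.6,-58.2,53.9,-9,-69.7],[.5097,.2282,.1846],[-151.1,1.4,-67.])]
E
python3 - <<'E'
from fk import *
# orientation model check
for q,p,o in S:
    Z=R.from_euler('xyz',o,degrees=True).as_matrix()
    for s4 in(1,-1):
      A=fkR(q)*R.from_euler('x',s4*q[3],degrees=True)*R.from_euler('y',-q[4],degrees=True)
      print(s4,A.as_matrix()[:,0].round(3),Z[:,2].round(3))
    # L from J1 plane
    j=np.radians(q[0]);n=np.array([-np.sin(j),np.cos(j),0]);print('L',(n@p)/(n@Z[:,2]) if abs(n@Z[:,2])>.05 else None)
def f(P):
    return np.concatenate([wc(q,P)+P[5]*R.from_euler('xyz',o,degrees=True).as_matrix()[:,2]-p for q,p,o in S]+[(np.array(P)-[.0,.4,.4,0,.4,.3])*1e-3])
r=least_squares(f,[.0,.4,.4,0,.4,.3]);print(r.x.round(4),r.fun.round(4))
E
```

```text
1 [ 0.    -0.001 -1.   ] [-0.    -0.001 -1.   ]
-1 [-0.    -0.001 -1.   ] [-0.    -0.001 -1.   ]
L None
1 [ 0.168  0.52  -0.837] [ 0.502  0.216 -0.838]
-1 [ 0.502  0.216 -0.837] [ 0.502  0.216 -0.838]
L 0.928143241057855
1 [ 0.272  0.4   -0.875] [ 0.437  0.209 -0.875]
-1 [ 0.437  0.208 -0.875] [ 0.437  0.209 -0.875]
L 1.2599942963780042
[-0.1683  0.578   0.9415 -0.036   0.5297  1.0015] [-1.905e-01  2.350e-02 -1.400e-03  1.260e-02 -1.080e-02  5.400e-03
 -2.170e-02  2.420e-02 -4.000e-03 -2.000e-04  2.000e-04  5.000e-04
 -0.000e+00  1.000e-04  7.000e-04]
```

```bash
cat > rec.py <<'E'
from h import *
s=get_state();open('samp.txt','a').write(repr([list(map(float,s[k])) for k in('joints','tcp_pos','eef_rot')])+'\n');print(s['joints'].round(2),s['tcp_pos'].round(4),s['eef_rot'].round(1))
E
python3 rec.py
```

```text
[ 40.59  -1.63 -58.18  53.91  -9.01 -69.73] [0.5097 0.2282 0.1846] [-151.1    1.4  -67. ]
```

apply_moves(
  targets=[
    [0.45,0,-0.02,-0.03,0,0,0],
    [0.45,0,-0.02,-0.03,0,0,0],
    [0.45,0,-0.02,-0.03,-0.05,0,0.05],
    [0.45,0,-0.02,-0.02,-0.05,0,0.05],
    [0.45,0,0,0,-0.05,0,0.05],
    [0.45,0,0,0,-0.05,0,0.05],
    [0.45,0,0,0,0,0,0.07],
    [0.45,0,0,0,0,0,0.07],
    [0.45,0,0,0,0,0,0],
    [0.45,0,0,0,0,0,0],
  ],
)

```text
time_s: 4.4
tcp_pos: [0.5365, 0.2239, 0.2918]
eef_rot: [-168.7, 8.9, -95.3]
contact_force: [0.2, -0.6, 1.2]
gripper_width: 0.0394
gripper_force: 0.0
```

```bash
python3 rec.py
```

```text
[ 43.71   1.89 -19.77   3.41 -54.25 -51.59] [0.5365 0.2239 0.2918] [-168.7    8.9  -95.3]
```

apply_moves(
  targets=[
    [0.45,0,0,0,0,0.07,-0.03],
    [0.45,0,0,0,0,0.07,-0.03],
    [0.45,0,0,0,0,0.07,-0.03],
    [0.45,0.03,0,0,0,0,0],
    [0.45,0.03,0,0,0,0,0],
    [0.45,0,0,0,0,0,0],
    [0.45,0,0,0,0,0,0],
  ],
)

```text
time_s: 4.98
tcp_pos: [0.5353, 0.1641, 0.3033]
eef_rot: [-168.8, -11.2, -91.2]
contact_force: [0.5, 0.5, 0.6]
gripper_width: 0.0391
gripper_force: 0.0
```

```bash
python3 rec.py
```

```text
[ 47.12   4.46 -21.25  17.28 -66.07 -54.51] [0.5353 0.1641 0.3033] [-168.8  -11.2  -91.2]
```

apply_moves(
  targets=[
    [0.45,0,0,0,0,-0.07,0],
    [0.45,0,0,0,0,-0.07,0],
    [0.45,0,0,0,0,-0.07,0],
    [0.45,0,0,0,0,-0.07,0],
    [0.45,0,0,0,0,-0.07,0],
    [0.45,0,0,0,0.06,-0.03,0],
    [0.45,0,0,0,0.06,0,0],
    [0.45,0,0,0,0,0,0],
    [0.45,0,0,0,0,0,0],
  ],
)

```text
time_s: 5.73
tcp_pos: [0.534, 0.1644, 0.3021]
eef_rot: [-157.3, 22.2, -84.3]
contact_force: [-0.2, 1.2, 0.4]
gripper_width: 0.0395
gripper_force: 0.0
```

```bash
python3 rec.py
cat > fk.py <<'E'
from h import *
from scipy.optimize import least_squares
def fk(q,P):
    a1,h,d,a,e,b,d4,L,x6,y6=P
    B=R.from_euler('z',q[0],degrees=True);U=B*R.from_euler('y',q[1],degrees=True)
    F=B*R.from_euler('y',q[1]-q[2],degrees=True);G=F*R.from_euler('x',-q[3],degrees=True)
    H=G*R.from_euler('y',-q[4],degrees=True);T=H*R.from_euler('x',-q[5],degrees=True)
    # d5 lumps along the wrist pitch axis
    return B.apply([a1,d,h])+U.apply([0,0,a])+F.apply([b,0,e])+G.apply([0,d4,0])+H.apply([L,0,x6])+T.apply([0,0,y6]),T
S=[eval(l) for l in open('samp.txt')]
S.append([[83.028,20.586,.639,-.016,-70.136,-16.505],[.26880,.61873,.24474],[179.917,-.009,-23.483]])
S.append([[47.7,-10.9,-58.1,48.,-17.7,-68.4],[.4813,.2174,.245],[-146.9,.5,-67.5]])
def fit():
    w=[1]*(len(S)-1)+[.2];x0=np.array([0,.4,-.1,.4,0,.4,-.1,.3,0,0])
    f=lambda P:np.concatenate([(fk(q,P)[0]-p)*k for (q,p,o),k in zip(S,w)]+[(P-x0)*1e-4])
    return least_squares(f,x0)
E
python3 - <<'E'
from fk import *
r=fit();print(r.x.round(4),r.fun[:-10].round(4))
for q,p,o in S: print((fk(q,r.x)[1].inv()*R.from_euler('xyz',o,degrees=True)).as_matrix().round(3).tolist())
E
```

```text
[ 30.77  -5.87 -24.37 -13.18 -42.01 -22.1 ] [0.534  0.1644 0.3021] [-157.3   22.2  -84.3]
[ 0.      0.1988 -0.      0.6016  0.      0.4636 -0.1918  0.359   0.
 -0.    ] [ 0.     -0.     -0.     -0.      0.     -0.      0.      0.     -0.
 -0.     -0.      0.      0.     -0.     -0.     -0.      0.      0.0001]
[[0.0, 0.0, 1.0], [-1.0, -0.0, 0.0], [0.0, -1.0, 0.0]]
[[0.0, 0.0, 1.0], [-1.0, 0.0, 0.0], [-0.0, -1.0, 0.0]]
[[0.0, -0.0, 1.0], [-1.0, 0.0, 0.0], [0.0, -1.0, -0.0]]
[[0.0, 0.0, 1.0], [-1.0, 0.0, 0.0], [-0.0, -1.0, 0.0]]
[[0.0, 0.0, 1.0], [-1.0, 0.0, 0.0], [-0.0, -1.0, 0.0]]
[[-0.0, -0.001, 1.0], [-1.0, -0.001, -0.0], [0.001, -1.0, -0.001]]
```

The kinematics fit exactly, with a 192 mm wrist offset. Now I'll solve the IK for both lids' grasps and placings, over both grip flips and several starts, to find branches with joint room.

```bash
cat >> fk.py <<'E'
PA=np.array([0,.1988,0,.6016,0,.4636,-.1918,.359,0,0]);C0=R.from_matrix([[0,0,1],[-1,0,0],[0,-1,0]])
LO=np.array([-176.03,-82.01,-58.28,-173.87,-174.79,-173.66]);HI=np.array([176.03,121.73,71.71,95.51,-.11,173.66])
def ik(pos,Rg,n=40,seeds=None):
    rng=np.random.default_rng(1);sol=[];Rg=R.from_matrix(Rg)
    def f(q):
        p,T=fk(q,PA);return np.r_[(p-pos)*5,((T*C0).inv()*Rg).as_rotvec()]
    sd=list(seeds or [])+[LO+1+rng.random(6)*(HI-LO-2) for _ in range(n)]
    for x in sd:
        r=least_squares(f,np.clip(x,LO+.1,HI-.1),bounds=(LO,HI),x_scale=50.,max_nfev=80)
        if np.abs(r.fun).max()<1e-3 and not any(np.abs(r.x-s).max()<2 for s in sol): sol.append(r.x)
    return sol
FL=np.diag([-1.,-1,1])
E
python3 - <<'E'
from fk import *
for nm,c,yaw,R0 in(('small',(.544,.2485,.0725),21.5,.06),('large',(.534,-.2545,.0865),21,.075)):
  for tilt in(38,30):
    for b in(R0-.01,R0+.03):
      for fl in(0,1):
        p,G=pose(c,yaw,tilt,b);G=G@FL if fl else G
        print(nm,tilt,round(b,3),fl,[s.round(0).tolist() for s in ik(p,G,25) if abs(s[0])<120])
E
```

```text
small 38 0.05 0 []
small 38 0.05 1 []
small 38 0.09 0 []
small 38 0.09 1 []
small 30 0.05 0 []
small 30 0.05 1 []
small 30 0.09 0 []
small 30 0.09 1 []
large 38 0.065 0 [[-33.0, 11.0, -21.0, -47.0, -43.0, 85.0]]
large 38 0.065 1 [[-33.0, 11.0, -21.0, -47.0, -43.0, -95.0]]
large 38 0.105 0 [[-35.0, 8.0, -21.0, -44.0, -47.0, 83.0]]
large 38 0.105 1 [[-35.0, 8.0, -21.0, -44.0, -47.0, -97.0]]
large 30 0.065 0 [[-25.0, 10.0, -22.0, -33.0, -41.0, 68.0]]
large 30 0.065 1 [[-25.0, 10.0, -22.0, -33.0, -41.0, -112.0]]
large 30 0.105 0 [[-26.0, 7.0, -21.0, -31.0, -45.0, 66.0]]
large 30 0.105 1 [[-26.0, 7.0, -21.0, -31.0, -45.0, -114.0]]
```

The large lid's grasp is well within reach. The small lid's is not with the tool straight down the slope. A round lid can be pinched from a direction turned in its own plane, so I'll search that.

```bash
cat >> h.py <<'E'
def rpose(c,yaw,tilt,back,phi):
    "as pose(), tool axis turned by phi deg about the lid's normal through its centre"
    p,G=pose((0,0,0),yaw,tilt,back);Q=R.from_rotvec(-np.radians(phi)*G[:,1]).as_matrix()
    return np.array(c)+Q@p,Q@G
E
python3 - <<'E'
from fk import *
sd=[[-33,11,-21,-47,-43,85],[40,-1,-50,50,-30,-60],[20,0,-30,0,-40,0],[30,0,-40,-60,-30,0.]]
for phi in range(-75,76,15):
  for b in(.05,.09):
    p,G=rpose((.544,.2485,.0725),21.5,38,b,phi)
    print(phi,b,p.round(3),G[:,2].round(2),[s.round(0).tolist() for s in ik(p,G,6,sd)])
E
```

```text
-75 0.05 [0.519 0.291 0.083] [ 0.5  -0.84 -0.2 ] [[71.0, 49.0, -32.0, 49.0, -84.0, -122.0]]
-75 0.09 [0.499 0.324 0.091] [ 0.5  -0.84 -0.2 ] [[74.0, 50.0, -28.0, 46.0, -87.0, -120.0]]
-60 0.05 [0.514 0.283 0.092] [ 0.6  -0.69 -0.39] [[70.0, 38.0, -43.0, 58.0, -71.0, -125.0]]
-60 0.09 [0.49  0.311 0.108] [ 0.6  -0.69 -0.39] [[75.0, 38.0, -41.0, 53.0, -73.0, -122.0]]
-45 0.05 [0.511 0.273 0.1  ] [ 0.66 -0.5  -0.56] [[65.0, 27.0, -54.0, 73.0, -58.0, -128.0]]
-45 0.09 [0.484 0.293 0.123] [ 0.66 -0.5  -0.56] [[71.0, 26.0, -52.0, 65.0, -60.0, -125.0]]
-30 0.05 [0.51  0.262 0.107] [ 0.68 -0.27 -0.68] []
-30 0.09 [0.483 0.273 0.134] [ 0.68 -0.27 -0.68] []
-15 0.05 [0.512 0.25  0.111] [ 0.65 -0.02 -0.76] []
-15 0.09 [0.486 0.251 0.141] [ 0.65 -0.02 -0.76] []
0 0.05 [0.515 0.237 0.112] [ 0.57  0.23 -0.79] []
0 0.09 [0.492 0.228 0.143] [ 0.57  0.23 -0.79] []
15 0.05 [0.521 0.226 0.111] [ 0.46  0.46 -0.76] [[31.0, 8.0, -34.0, -46.0, -12.0, 37.0]]
15 0.09 [0.503 0.207 0.141] [ 0.46  0.46 -0.76] [[34.0, 2.0, -38.0, -36.0, -12.0, 25.0]]
30 0.05 [0.528 0.215 0.107] [ 0.31  0.66 -0.68] [[8.0, 15.0, -24.0, -66.0, -42.0, 72.0]]
30 0.09 [0.516 0.189 0.134] [ 0.31  0.66 -0.68] [[6.0, 12.0, -24.0, -62.0, -45.0, 69.0]]
45 0.05 [0.537 0.208 0.1  ] [ 0.15  0.82 -0.56] [[-2.0, 26.0, -16.0, -68.0, -62.0, 82.0]]
45 0.09 [0.531 0.175 0.123] [ 0.15  0.82 -0.56] [[-5.0, 23.0, -16.0, -65.0, -65.0, 80.0]]
60 0.05 [0.546 0.203 0.092] [-0.03  0.92 -0.39] [[-6.0, 36.0, -8.0, -68.0, -79.0, 85.0]]
60 0.09 [0.547 0.166 0.108] [-0.03  0.92 -0.39] [[-9.0, 35.0, -7.0, -66.0, -82.0, 84.0]]
75 0.05 [0.554 0.201 0.083] [-0.21  0.96 -0.2 ] [[-7.0, 47.0, 2.0, -68.0, -94.0, 87.0]]
75 0.09 [0.563 0.162 0.091] [-0.21  0.96 -0.2 ] [[-9.0, 47.0, 4.0, -67.0, -97.0, 86.0]]
```

Run:
```python
from fk import *
s=get_state();q=s['joints'];f=(s['tcp_pos'],R.from_euler('xyz',s['eef_rot'],degrees=True).as_matrix())
c=(.544,.2485,.0725)
for b in(.18,.1,.053):
    p,G=rpose(c,21.5,38,b,25);sol=ik(p,G,0,[q,[20,11,-29,-56,-27,55]]);print(b,p.round(3),[x.round(1).tolist() for x in sol])
    f=delta(p,G,25,6,frm=f); 
    if sol:q=sol[0]
u=f[0]+[0,0,.12];print('lift',[x.round(1).tolist() for x in ik(u,f[1],0,[q])])
for z in(.22,.072):
    for nm,g,bk in(('S',(.4804,-.0364,z),.053),('L',(.579,-.0023,z+.018),.065)):
        p,G=pose(g,19.1,0,bk);print(nm,z,p,[x.round(0).tolist() for x in ik(p,G,4,[q])])
```

```text
0.18 [0.478 0.141 0.201] [[7.8, -1.1, -28.0, -51.1, -44.2, 54.5]]
turn rows 6 [ 0.0117 -0.0247 -0.0494] | shift before turn: rows 5 [0.011  0.0173 0.0116] | after turn [0.0039 0.022  0.0076]
0.1 [0.508 0.189 0.144] [[11.7, 6.9, -27.4, -57.9, -37.1, 60.8]]
turn rows 1 [0. 0. 0.] | shift before turn: rows 4 [ 0.   -0.    0.02] | after turn [ 0.   -0.    0.02]
0.053 [0.525 0.217 0.11 ] [[13.2, 12.0, -26.2, -62.7, -34.1, 65.5]]
turn rows 1 [0. 0. 0.] | shift before turn: rows 2 [-0.      0.      0.0235] | after turn [-0.      0.      0.0235]
lift [[20.3, 0.2, -23.8, -45.4, -37.6, 39.8]]
S 0.22 [ 0.4804 -0.0364  0.273 ] [[19.0, 1.0, -20.0, 0.0, -69.0, -0.0]]
L 0.22 [ 0.579  -0.0023  0.303 ] [[19.0, 10.0, -7.0, 0.0, -74.0, -0.0]]
S 0.072 [ 0.4804 -0.0364  0.125 ] [[19.0, 9.0, -33.0, -0.0, -48.0, -0.0]]
L 0.072 [ 0.579  -0.0023  0.155 ] [[19.0, 16.0, -19.0, 0.0, -55.0, -0.0]]
```

apply_moves(
  targets=[
    [0.45,0,0,0,0.0117,-0.0247,-0.0494],
    [0.45,0,0,0,0.0117,-0.0247,-0.0494],
    [0.45,0,0,0,0.0117,-0.0247,-0.0494],
    [0.45,0,0,0,0.0117,-0.0247,-0.0494],
    [0.45,0,0,0,0.0117,-0.0247,-0.0494],
    [0.45,0,0,0,0.0117,-0.0247,-0.0494],
    [0.45,0.0039,0.022,0.0076,0,0,0],
    [0.45,0.0039,0.022,0.0076,0,0,0],
    [0.45,0.0039,0.022,0.0076,0,0,0],
    [0.45,0.0039,0.022,0.0076,0,0,0],
    [0.45,0.0039,0.022,0.0076,0,0,0],
    [0.45,0,0,0.02,0,0,0],
    [0.45,0,0,0.02,0,0,0],
    [0.45,0,0,0,0,0,0],
    [0.45,0,0,0,0,0,0],
  ],
)

```text
time_s: 6.98
tcp_pos: [0.4957, 0.1664, 0.1723]
eef_rot: [-139.2, 19.5, -52.5]
contact_force: [-0.3, 0.9, -0.1]
gripper_width: 0.0394
gripper_force: 0.0
```

Run:
```python
from h import *
c=(.544,.2485,.0725)
for b in(.1,.053):
    p,G=rpose(c,21.5,38,b,25);delta(p,G,10)
```

```text
turn rows 1 [ 0.0001  0.0009 -0.0004] | shift before turn: rows 4 [-0.0001  0.0006  0.0095] | after turn [-0.0001  0.0006  0.0095]
turn rows 1 [ 0.0001  0.0009 -0.0004] | shift before turn: rows 9 [-0.      0.0003  0.0094] | after turn [-0.      0.0003  0.0094]
```

apply_moves(
  targets=[
    [0.45,0,0.0005,0.02,0,0,0],
    [0.45,0,0.0005,0.02,0,0,0],
    [0.45,0,0.0005,0.02,0,0,0],
    [0.45,0,0.0005,0.013,0,0,0],
    [0.45,0,0.0005,0.012,0,0,0],
    [0.45,0,0,0,0,0,0],
    [0.45,0,0,0,0,0,0],
  ],
)

```text
time_s: 7.57
tcp_pos: [0.5242, 0.2154, 0.1101]
eef_rot: [-139.2, 19.5, -52.6]
contact_force: [-0.4, -0.0, 0.3]
gripper_width: 0.0395
gripper_force: 0.0
```

apply_moves(
  targets=[
    [0,0,0,0,0,0,0],
    [0,0,0,0,0,0,0],
    [0,0,0,0,0,0,0],
    [0,0,0,0,0,0,0],
    [0,0,0,0,0,0,0],
    [0,0,0,0,0,0,0],
    [0,0,0,0,0,0,0],
    [0,0,0,0,0,0,0],
  ],
  newtons=40,
)

```text
time_s: 8.23
tcp_pos: [0.526, 0.2158, 0.1119]
eef_rot: [-139.0, 19.4, -52.6]
contact_force: [2.1, 0.2, 6.0]
gripper_width: 0.0047
gripper_force: 40.0
```

Run:
```python
from h import *
c=(.544,.2485,.0725)
p,G=rpose(c,21.5,38,.053,25);delta(p,G,10)
s=get_state();f=(s['tcp_pos'],R.from_euler('xyz',s['eef_rot'],degrees=True).as_matrix())
f=delta(f[0]+[0,0,.13],f[1],20,frm=f)
print('to above rack');p,G=pose((.4804,-.0364,.2),19.1,0,.053);delta(p,G,25,6,frm=f);print(p)
```

```text
turn rows 1 [-0.0031 -0.001  -0.0009] | shift before turn: rows 1 [-0.001   0.0017  0.0012] | after turn [-0.001   0.0017  0.0012]
turn rows 1 [0. 0. 0.] | shift before turn: rows 7 [-0.0062 -0.0115 -0.0132] | after turn [-0.0062 -0.0115 -0.0132]
to above rack
turn rows 8 [-0.0516  0.0345  0.0145] | shift before turn: rows 11 [ 0.0145  0.0089 -0.016 ] | after turn [ 0.0203  0.0114 -0.001 ]
[ 0.4804 -0.0364  0.253 ]
```

apply_moves(
  targets=[
    [0,-0.003,-0.0057,-0.0066,0,0,0],
    [0,-0.0062,-0.0115,-0.0132,0,0,0],
    [0,-0.0062,-0.0115,-0.0132,0,0,0],
    [0,-0.0062,-0.0115,-0.0132,0,0,0],
    [0,-0.0062,-0.0115,-0.0132,0,0,0],
    [0,-0.0062,-0.0115,-0.0132,0,0,0],
    [0,-0.0062,-0.0115,-0.0132,0,0,0],
    [0,-0.0032,-0.0058,-0.0066,0,0,0],
    [0,0,0,0,-0.0516,0.0345,0.0145],
    [0,0,0,0,-0.0516,0.0345,0.0145],
    [0,0,0,0,-0.0516,0.0345,0.0145],
    [0,0,0,0,-0.0516,0.0345,0.0145],
    [0,0,0,0,-0.0516,0.0345,0.0145],
    [0,0,0,0,-0.0516,0.0345,0.0145],
    [0,0,0,0,-0.0516,0.0345,0.0145],
    [0,0,0,0,-0.0516,0.0345,0.0145],
    [0,0,0,0,0,0,0],
  ],
)

```text
time_s: 9.65
tcp_pos: [0.5235, 0.2156, 0.2364]
eef_rot: [-178.3, 1.7, -70.0]
contact_force: [1.9, 1.0, -1.4]
gripper_width: 0.0047
gripper_force: 40.0
```

apply_moves(
  targets=[
    [0,0.0203,0.0114,-0.001,0,0,0],
    [0,0.0203,0.0114,-0.001,0,0,0],
    [0,0.0203,0.0114,-0.001,0,0,0],
    [0,0.0203,0.0114,-0.001,0,0,0],
    [0,0.0203,0.0114,-0.001,0,0,0],
    [0,0.0203,0.0114,-0.001,0,0,0],
    [0,0.0203,0.0114,-0.001,0,0,0],
    [0,0.0203,0.0114,-0.001,0,0,0],
    [0,0.0203,0.0114,-0.001,0,0,0],
    [0,0.0203,0.0114,-0.001,0,0,0],
    [0,0.0203,0.0114,-0.001,0,0,0],
    [0,0,0,0,0,0,0],
    [0,0,0,0,0,0,0],
  ],
)

```text
time_s: 10.73
tcp_pos: [0.4803, -0.0397, 0.2362]
eef_rot: [-177.9, 2.0, -70.1]
contact_force: [0.1, 0.3, -2.3]
gripper_width: 0.0051
gripper_force: 40.0
```

```bash
cat > look.py <<'E'
import sys
from h import *
# plane & centre of the held lid from the scene camera, in tool frame; args: radius back
Rd,bk,nm=float(sys.argv[1]),float(sys.argv[2]),sys.argv[3]
s=get_state();M=R.from_euler('xyz',s['eef_rot'],degrees=True).as_matrix();ctr=s['tcp_pos']+M[:,2]*bk
for n in('scene','top'):
    c=cap(n);C=cloud(c).reshape(-1,3);C=C[np.isfinite(C[:,0])];d=(C-s['tcp_pos'])@M;e=(C-ctr)@M
    k=(np.hypot(e[:,0],e[:,2])<Rd+.012)&(np.abs(e[:,1])<.02)&(d[:,2]>.025);q=d[k]
    if len(q)<30: print(n,len(q));continue
    for _ in range(4):
        m=np.median(q,0);nv=np.linalg.svd(q-q.mean(0),full_matrices=False)[2][2];nv*=np.sign(nv[1]);r=(q-q.mean(0))@nv;q=q[np.abs(r)<max(.0025,1.5*r.std())]
    y0=q[:,1].mean();print(n,len(q),'normal in tool',nv.round(3),'mean y',y0.round(4),'x range',q[:,0].min().round(3),q[:,0].max().round(3),'z max',q[:,2].max().round(3))
    if n=='scene':
        u,v=proj(c,ctr)[0].astype(int);a=c['frame'][max(0,v-60):v+60,max(0,u-80):u+80,::-1];cv2.imwrite(nm,cv2.resize(a,(800,600),interpolation=cv2.INTER_CUBIC))
E
python3 look.py .06 .053 pics/s1.png
python3 - <<'E'
from h import *
print(get_state()['tcp_pos'],get_state()['eef_rot'],get_state()['gripper_width'])
p,G=pose((.4804,-.0364,.2),19.1,0,.053);delta(p,G)
E
```

```text
scene 642 normal in tool [0.001 1.    0.001] mean y 0.0023 x range -0.063 0.058 z max 0.115
top 4
[ 0.48098585 -0.03850033  0.23644568] [-177.88774483    1.97259104  -70.01174401] 0.0048666270478197335
turn rows 1 [-0.0233  0.0221  0.0095] | shift before turn: rows 1 [-0.0027 -0.0008 -0.0165] | after turn [-0.0022 -0.0001 -0.0166]
```

View pics/s1.png

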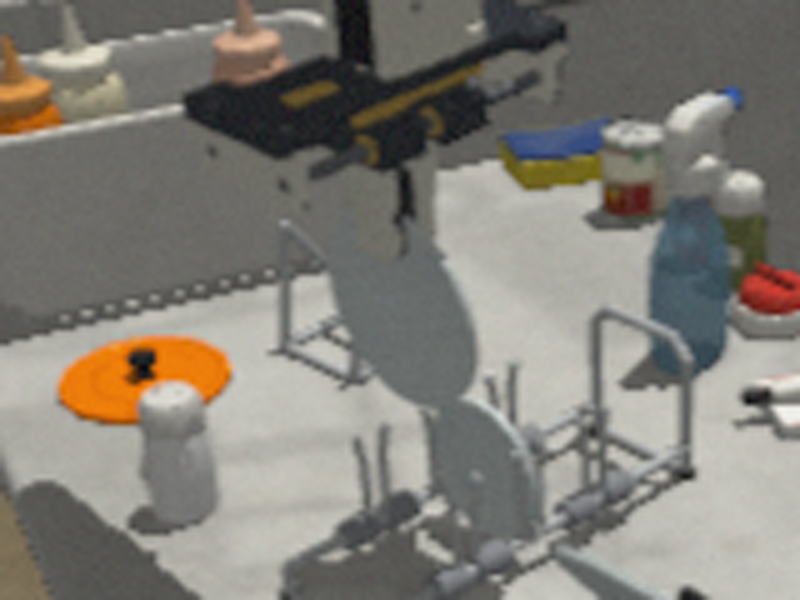

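The small lid hangs straight in the fingers (disc centre near (405,310)), above the low-end divider's tines at (360,450)/(383,435). I'll correct the 2° tilt and lower it part-way.

apply_moves(
  targets=[
    [0,0,0,0,-0.0233,0.0221,0.0095],
    [0,-0.0022,0,0.0,0,0,0],
    [0,0,0,0.015,0,0,0],
    [0,0,0,0.015,0,0,0],
    [0,0,0,0,0,0,0],
    [0,0,0,0,0,0,0],
    [0,0,0,0,0,0,0],
  ],
)

```text
time_s: 11.42
tcp_pos: [0.481, -0.0361, 0.2074]
eef_rot: [-180.0, -0.0, -70.8]
contact_force: [-0.4, 0.7, -0.5]
gripper_width: 0.0051
gripper_force: 40.0
```

```bash
python3 look.py .06 .055 pics/s2.png
python3 - <<'E'
from h import *
p,G=pose((.4804,-.0364,.15),19.1,0,.055);delta(p,G,100)
E
```

```text
scene 637 normal in tool [-0.001  1.    -0.003] mean y 0.0024 x range -0.064 0.059 z max 0.114
top 14
turn rows 1 [-0.001  -0.0003  0.0007] | shift before turn: rows 1 [-0.0001  0.0008  0.0027] | after turn [-0.0001  0.0008  0.0027]
```

View pics/s2.png

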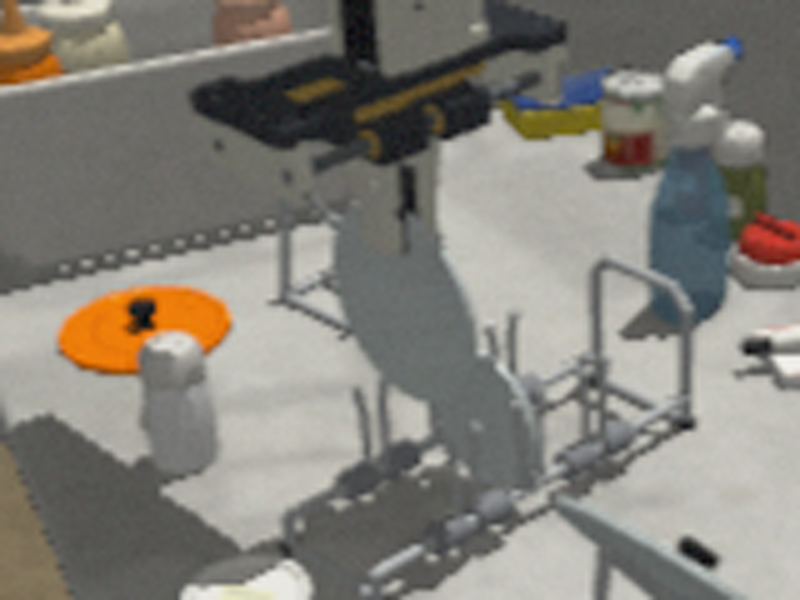

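apply_moves(
  targets=[
    [0,0,0.001,0,0,0,0],
    [0,0,0,0.004,0,0,0],
    [0,0,0,0.004,0,0,0],
    [0,0,0,0.003,0,0,0],
    [0,0,0,0.003,0,0,0],
    [0,0,0,0.003,0,0,0],
    [0,0,0,0.003,0,0,0],
    [0,0,0,0,0,0,0],
    [0,0,0,0,0,0,0],
  ],
  newtons=15,
)

```text
time_s: 12.27
tcp_pos: [0.4795, -0.0369, 0.1865]
eef_rot: [180.0, -0.0, -70.9]
contact_force: [-0.5, -0.4, -1.6]
gripper_width: 0.0049
gripper_force: 15.0
```

apply_moves(
  targets=[
    [0,0,0,0.003,0,0,0],
    [0,0,0,0.003,0,0,0],
    [0,0,0,0.003,0,0,0],
    [0,0,0,0.003,0,0,0],
    [0,0,0,0,0,0,0],
  ],
)

```text
time_s: 12.68
tcp_pos: [0.4792, -0.0369, 0.174]
eef_rot: [179.9, -0.0, -70.9]
contact_force: [-0.1, -0.1, -2.9]
gripper_width: 0.0051
gripper_force: 15.0
```

apply_moves(
  targets=[
    [0,0,0,0.004,0,0,0],
    [0,0,0,0.004,0,0,0],
    [0,0,0,0.004,0,0,0],
    [0,0,0,0.004,0,0,0],
    [0,0,0,0.004,0,0,0],
    [0,0,0,0.004,0,0,0],
    [0,0,0,0.004,0,0,0],
    [0,0,0,0,0,0,0],
    [0,0,0,0,0,0,0],
  ],
)

```text
time_s: 13.43
tcp_pos: [0.4796, -0.0369, 0.1465]
eef_rot: [180.0, -0.0, -70.9]
contact_force: [-0.1, 0.0, -1.7]
gripper_width: 0.0049
gripper_force: 15.0
```

apply_moves(
  targets=[
    [0,0,0,0.003,0,0,0],
    [0,0,0,0.003,0,0,0],
    [0,0,0,0.003,0,0,0],
    [0,0,0,0.002,0,0,0],
    [0,0,0,0.002,0,0,0],
    [0,0,0,0.001,0,0,0],
    [0,0,0,0,0,0,0],
    [0,0,0,0,0,0,0],
  ],
)

```text
time_s: 14.1
tcp_pos: [0.4796, -0.0369, 0.1327]
eef_rot: [180.0, -0.0, -70.9]
contact_force: [0.2, 0.5, -2.5]
gripper_width: 0.0049
gripper_force: 15.0
```

apply_moves(
  targets=[
    [0,0,0,0.001,0,0,0],
    [0,0,0,0.001,0,0,0],
    [0,0,0,0.001,0,0,0],
    [0,0,0,0.001,0,0,0],
    [0,0,0,0,0,0,0],
  ],
)

```text
time_s: 14.52
tcp_pos: [0.4805, -0.0373, 0.1298]
eef_rot: [-179.9, -0.1, -70.8]
contact_force: [-1.6, -3.1, 7.3]
gripper_width: 0.0046
gripper_force: 15.0
```

apply_moves(
  targets=[
    [0,0,0,0.001,0,0,0],
    [0,0,0,0.001,0,0,0],
    [0,0,0,0,0,0,0],
    [0,0,0,0,0,0,0],
  ],
  newtons=6,
)

```text
time_s: 14.85
tcp_pos: [0.4809, -0.0374, 0.1281]
eef_rot: [-179.9, -0.1, -70.8]
contact_force: [0.4, -3.8, 7.7]
gripper_width: 0.0048
gripper_force: 6.0
```

```bash
python3 look.py .06 .055 pics/s3.png
```

```text
scene 498 normal in tool [ 0.009  1.    -0.012] mean y 0.003 x range -0.064 0.057 z max 0.127
top 23 normal in tool [ 0.994  0.092 -0.061] mean y 0.0008 x range 0.036 0.044 z max 0.107
```

apply_moves(
  targets=[
    [0.08,0,0,0,0,0,0],
    [0.12,0,0,0,0,0,0],
    [0.16,0,0,0,0,0,0],
    [0.2,0,0,0,0,0,0],
    [0.2,0,0,0,0,0,0],
    [0.2,0,0,0,0,0,0],
    [0.2,0,0,-0.01,0,0,0],
    [0.2,0,0,-0.02,0,0,0],
    [0.2,0,0,-0.03,0,0,0],
    [0.2,0,0,-0.03,0,0,0],
    [0.2,0,0,-0.03,0,0,0],
    [0.2,0,0,-0.03,0,0,0],
    [0.2,0,0,-0.03,0,0,0],
    [0.2,0,0,0,0,0,0],
  ],
)

```text
time_s: 16.12
tcp_pos: [0.4821, -0.0368, 0.313]
eef_rot: [-179.5, -0.2, -70.8]
contact_force: [1.5, -0.6, 0.3]
gripper_width: 0.0173
gripper_force: 0.0
```

```bash
cat > chk.py <<'E'
from h import *
# lids standing in the rack: coordinates in rack frame, per nominal gap
p=np.load('rack5.npy');co,si=np.cos(p[2]),np.sin(p[2])
for n in('scene','top'):
    C=cloud(cap(n)).reshape(-1,3);C=C[np.isfinite(C[:,0])];d=C-[p[0],p[1],0];X=np.c_[co*d[:,0]+si*d[:,1],-si*d[:,0]+co*d[:,1],C[:,2]]
    for nm,g in(('S',p[4]),('mini',0),('L',p[3])):
        q=X[(np.abs(X[:,0]-g)<.014)&(np.abs(X[:,1])<.034)&(X[:,2]>.04)&(X[:,2]<.19)]
        if len(q)<20: print(n,nm,len(q));continue
        z=np.percentile(q[:,2],98);m=q.mean(0);nv=np.linalg.svd(q-m,full_matrices=False)[2][2];nv*=np.sign(nv[0])
        t=X[(np.abs(X[:,0]-g)<.012)&(X[:,2]>z-.04)&(X[:,2]<z+.01)&(np.abs(X[:,1])<.09)]
        print(n,nm,len(q),'mean',m.round(4),'n',nv.round(3),'top z',q[:,2].max().round(4),z.round(4),'y range',t[:,1].min().round(3),t[:,1].max().round(3))
E
python3 chk.py
python3 - <<'E'
from fk import *
s=get_state();q=s['joints'];f=(s['tcp_pos'],R.from_euler('xyz',s['eef_rot'],degrees=True).as_matrix());print(f[0])
c=(.534,-.2545,.0865)
for b in(.17,.066):
    p,G=rpose(c,21,38,b,0);sol=ik(p,G,0,[q,[-33,11,-21,-47,-43,85]]);print(b,p.round(3),[x.round(1).tolist() for x in sol])
    f=delta(p,G,25,6,frm=f)
E
```

```text
scene S 407 mean [-0.0516  0.0008  0.088 ] n [ 0.998  0.007 -0.062] top z 0.1318 0.1307 y range -0.057 0.056
scene mini 152 mean [-0.0022 -0.0094  0.0746] n [ 1.     0.005 -0.01 ] top z 0.0988 0.0976 y range -0.046 0.039
scene L 1
top S 11
top mini 4
top L 0
[ 0.48004436 -0.03653327  0.30783419]
0.17 [ 0.436 -0.292  0.22 ] [[-38.9, 3.2, -19.6, -41.3, -53.9, 81.1]]
turn rows 7 [ 0.0601 -0.001  -0.0028] | shift before turn: rows 11 [0.0206 0.0114 0.0079] | after turn [ 0.0203  0.0144 -0.0012]
0.066 [ 0.496 -0.269  0.139] [[-33.4, 11.3, -21.3, -46.7, -43.4, 85.4]]
turn rows 1 [0. 0. 0.] | shift before turn: rows 5 [-0.      0.      0.0208] | after turn [-0.      0.      0.0208]
```

The small lid is seated: its top is at 0.132 m, it is centred and leans 3.6°. The mini lid is still in place. Now the large lid.

apply_moves(
  targets=[
    [0.45,0.0206,0.0114,0.0079,0,0,0],
    [0.45,0.0206,0.0114,0.0079,0,0,0],
    [0.45,0.0206,0.0114,0.0079,0,0,0],
    [0.45,0.0206,0.0114,0.0079,0,0,0],
    [0.45,0.0206,0.0114,0.0079,0,0,0],
    [0.45,0.0206,0.0114,0.0079,0,0,0],
    [0.45,0.0206,0.0114,0.0079,0,0,0],
    [0.45,0.0206,0.0114,0.0079,0,0,0],
    [0.45,0.0206,0.0114,0.0079,0,0,0],
    [0.45,0.0206,0.0114,0.0079,0,0,0],
    [0.45,0.0206,0.0114,0.0079,0,0,0],
    [0.45,0,0,0,0.0601,-0.001,-0.0028],
    [0.45,0,0,0,0.0601,-0.001,-0.0028],
    [0.45,0,0,0,0.0601,-0.001,-0.0028],
    [0.45,0,0,0,0.0601,-0.001,-0.0028],
    [0.45,0,0,0,0.0601,-0.001,-0.0028],
    [0.45,0,0,0,0.0601,-0.001,-0.0028],
    [0.45,0,0,0,0.0601,-0.001,-0.0028],
    [0.45,0,0,0,0,0,0],
    [0.45,0,0,0,0,0,0],
  ],
)

```text
time_s: 17.88
tcp_pos: [0.4335, -0.2935, 0.2183]
eef_rot: [-142.3, 0.2, -69.4]
contact_force: [-0.1, -0.0, -0.2]
gripper_width: 0.0393
gripper_force: 0.0
```

Run:
```python
from fk import *
s=get_state();f=(s['tcp_pos'],R.from_euler('xyz',s['eef_rot'],degrees=True).as_matrix())
c=(.534,-.2545,.0865)
for b in(.12,.066):
    p,G=rpose(c,21,38,b,0);f=delta(p,G,20,6,frm=f)
```

```text
turn rows 1 [ 0.0033 -0.0008 -0.0044] | shift before turn: rows 3 [-0.0002 -0.0014  0.0167] | after turn [-0.0001 -0.0013  0.0167]
turn rows 1 [0. 0. 0.] | shift before turn: rows 3 [-0.     0.     0.018] | after turn [-0.     0.     0.018]
```

apply_moves(
  targets=[
    [0.45,0,0,0,0.0033,-0.0008,-0.0044],
    [0.45,0,-0.0014,0.0167,0,0,0],
    [0.45,0,-0.0014,0.0167,0,0,0],
    [0.45,0,-0.0014,0.0167,0,0,0],
    [0.45,0,0,0.018,0,0,0],
    [0.45,0,0,0.018,0,0,0],
    [0.45,0,0,0.01,0,0,0],
    [0.45,0,0,0.008,0,0,0],
    [0.45,0,0,0,0,0,0],
    [0.45,0,0,0,0,0,0],
  ],
)

```text
time_s: 18.72
tcp_pos: [0.4987, -0.2672, 0.1407]
eef_rot: [-141.9, -0.2, -68.6]
contact_force: [-0.6, -0.7, 0.4]
gripper_width: 0.0394
gripper_force: 0.0
```

apply_moves(
  targets=[
    [0,0,0,0,0,0,0],
    [0,0,0,0,0,0,0],
    [0,0,0,0,0,0,0],
    [0,0,0,0,0,0,0],
    [0,0,0,0,0,0,0],
    [0,0,0,0,0,0,0],
    [0,0,0,0,0,0,0],
    [0,0,0,0,0,0,0],
  ],
  newtons=40,
)

```text
time_s: 19.38
tcp_pos: [0.4983, -0.2679, 0.1408]
eef_rot: [-141.9, -0.2, -68.7]
contact_force: [-2.5, -1.9, 2.1]
gripper_width: 0.0048
gripper_force: 40.0
```

Run:
```python
from fk import *
s=get_state();q=s['joints'];f=(s['tcp_pos'],R.from_euler('xyz',s['eef_rot'],degrees=True).as_matrix())
f=delta(f[0]+[0,0,.14],f[1],20,frm=f);print([x.round(1).tolist() for x in ik(*f,0,[q])])
p,G=pose((.579,-.0023,.21),19.1,0,.066);print(p);delta(p,G,25,6,frm=f)
```

```text
turn rows 1 [0. 0. 0.] | shift before turn: rows 7 [ 0.0001 -0.0124 -0.0157] | after turn [ 0.0001 -0.0124 -0.0157]
[[-30.2, 1.2, -14.8, -36.5, -54.0, 68.3]]
[ 0.579  -0.0023  0.276 ]
turn rows 7 [-0.0606  0.0009  0.0035] | shift before turn: rows 12 [-0.0182 -0.011   0.0091] | after turn [-0.0187 -0.0136  0.0004]
```

apply_moves(
  targets=[
    [0,0,-0.0062,-0.008,0,0,0],
    [0,0,-0.0124,-0.0157,0,0,0],
    [0,0,-0.0124,-0.0157,0,0,0],
    [0,0,-0.0124,-0.0157,0,0,0],
    [0,0,-0.0124,-0.0157,0,0,0],
    [0,0,-0.0124,-0.0157,0,0,0],
    [0,0,-0.0124,-0.0157,0,0,0],
    [0,0,-0.0124,-0.0157,0,0,0],
    [0,0,-0.0124,-0.0157,0,0,0],
    [0,0,-0.0062,-0.008,0,0,0],
    [0,0,0,0,-0.0606,0.0009,0.0035],
    [0,0,0,0,-0.0606,0.0009,0.0035],
    [0,0,0,0,-0.0606,0.0009,0.0035],
    [0,0,0,0,-0.0606,0.0009,0.0035],
    [0,0,0,0,-0.0606,0.0009,0.0035],
    [0,0,0,0,-0.0606,0.0009,0.0035],
    [0,0,0,0,-0.0606,0.0009,0.0035],
    [0,0,0,0,0,0,0],
    [0,0,0,0,0,0,0],
  ],
)

```text
time_s: 20.97
tcp_pos: [0.4992, -0.2657, 0.3186]
eef_rot: [179.9, 0.2, -70.8]
contact_force: [1.2, -0.4, -3.6]
gripper_width: 0.0045
gripper_force: 40.0
```

```bash
python3 look.py .075 .066 pics/l0.png
python3 - <<'E'
from h import *
s=get_state();print(s['tcp_pos'],s['eef_rot'],s['gripper_width'])
p,G=pose((.579,-.0023,.25),19.1,0,.066);delta(p,G,25,6)
E
```

```text
scene 1918 normal in tool [-0.     1.    -0.001] mean y 0.0023 x range -0.073 0.076 z max 0.143
top 29 normal in tool [-0.     1.    -0.004] mean y 0.0014 x range -0.074 -0.029 z max 0.132
[ 0.49834534 -0.26660228  0.3200779 ] [-1.79978557e+02  7.53067838e-02 -7.08901291e+01] 0.005072572661022062
turn rows 1 [-0.0002  0.0008  0.0001] | shift before turn: rows 12 [-0.0186 -0.0136  0.0004] | after turn [-0.0186 -0.0136  0.0003]
```

apply_moves(
  targets=[
    [0,-0.0186,-0.0136,0,0,0,0],
    [0,-0.0186,-0.0136,0,0,0,0],
    [0,-0.0186,-0.0136,0,0,0,0],
    [0,-0.0186,-0.0136,0,0,0,0],
    [0,-0.0186,-0.0136,0,0,0,0],
    [0,-0.0186,-0.0136,0,0,0,0],
    [0,-0.0186,-0.0136,0,0,0,0],
    [0,-0.0186,-0.0136,0,0,0,0],
    [0,-0.0186,-0.0136,0,0,0,0],
    [0,-0.0186,-0.0136,0,0,0,0],
    [0,-0.0186,-0.0136,0,0,0,0],
    [0,-0.0186,-0.0136,0,0,0,0],
    [0,0,0,0,0,0,0],
    [0,0,0,0.02,0,0,0],
    [0,0,0,0.02,0,0,0],
    [0,0,0,0.02,0,0,0],
    [0,0,0,0.01,0,0,0],
    [0,0,0,0,0,0,0],
    [0,0,0,0,0,0,0],
  ],
)

```text
time_s: 22.65
tcp_pos: [0.5797, -0.0034, 0.2515]
eef_rot: [-180.0, -0.0, -70.9]
contact_force: [0.8, -0.0, -1.9]
gripper_width: 0.0048
gripper_force: 40.0
```

```bash
python3 look.py .075 .068 pics/l1.png
python3 - <<'E'
from h import *
s=get_state();print(s['tcp_pos'],s['eef_rot'],s['gripper_width'])
p,G=pose((.579,-.0023,.09),19.1,0,.068);delta(p,G,100,6)
E
```

```text
scene 1037 normal in tool [-0.     1.    -0.004] mean y 0.0023 x range -0.075 0.076 z max 0.142
top 89 normal in tool [ 0.002  1.    -0.003] mean y 0.0004 x range -0.075 0.074 z max 0.124
[ 0.5804345  -0.00298478  0.25255951] [-1.79868980e+02 -2.94413528e-02 -7.09220993e+01] 0.0047645631433640215
turn rows 1 [-0.0015 -0.0003 -0.0002] | shift before turn: rows 1 [-0.0012  0.0013  0.0946] | after turn [-0.0011  0.0011  0.0946]
```

View pics/l1.png

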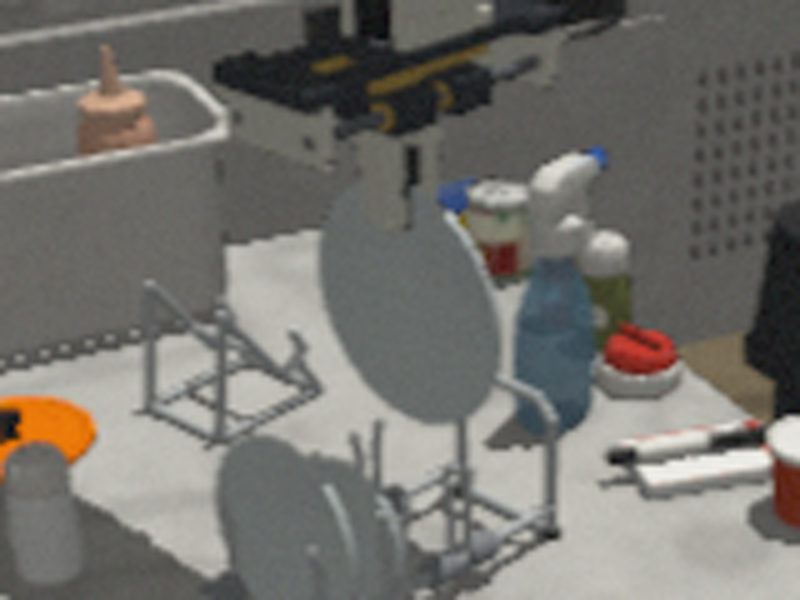

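The large lid hangs upright above the loop-half divider, disc centre (410,310), tines at (358,460)/(378,440). By depth it is within about 1 mm of the gap's middle, so I'll lower it gently.

apply_moves(
  targets=[
    [0,-0.001,0.001,0,0,0,0],
    [0,0,0,0.006,0,0,0],
    [0,0,0,0.006,0,0,0],
    [0,0,0,0.006,0,0,0],
    [0,0,0,0.003,0,0,0],
    [0,0,0,0.003,0,0,0],
    [0,0,0,0.003,0,0,0],
    [0,0,0,0.003,0,0,0],
    [0,0,0,0.003,0,0,0],
    [0,0,0,0,0,0,0],
    [0,0,0,0,0,0,0],
  ],
  newtons=15,
)

```text
time_s: 23.67
tcp_pos: [0.5784, -0.0021, 0.2178]
eef_rot: [180.0, -0.0, -70.9]
contact_force: [0.4, -0.3, -3.4]
gripper_width: 0.0049
gripper_force: 15.0
```

apply_moves(
  targets=[
    [0,0,0,0.003,0,0,0],
    [0,0,0,0.003,0,0,0],
    [0,0,0,0.003,0,0,0],
    [0,0,0,0.003,0,0,0],
    [0,0,0,0.003,0,0,0],
    [0,0,0,0.003,0,0,0],
    [0,0,0,0,0,0,0],
  ],
)

```text
time_s: 24.25
tcp_pos: [0.5782, -0.0021, 0.1991]
eef_rot: [179.9, 0.0, -70.9]
contact_force: [0.4, 0.2, -3.8]
gripper_width: 0.005
gripper_force: 15.0
```

Bottom of the lid is at about 0.056 m, inside the straight part of the tines with no side force. I'll go on down.

apply_moves(
  targets=[
    [0,0,0,0.004,0,0,0],
    [0,0,0,0.004,0,0,0],
    [0,0,0,0.004,0,0,0],
    [0,0,0,0.004,0,0,0],
    [0,0,0,0.004,0,0,0],
    [0,0,0,0.004,0,0,0],
    [0,0,0,0.004,0,0,0],
    [0,0,0,0.003,0,0,0],
    [0,0,0,0.002,0,0,0],
    [0,0,0,0,0,0,0],
    [0,0,0,0,0,0,0],
  ],
)

```text
time_s: 25.17
tcp_pos: [0.5784, -0.0021, 0.1668]
eef_rot: [180.0, -0.0, -70.9]
contact_force: [0.3, -0.2, -3.9]
gripper_width: 0.0049
gripper_force: 15.0
```

apply_moves(
  targets=[
    [0,0,0,0.002,0,0,0],
    [0,0,0,0.001,0,0,0],
    [0,0,0,0.001,0,0,0],
    [0,0,0,0.001,0,0,0],
    [0,0,0,0,0,0,0],
  ],
)

```text
time_s: 25.58
tcp_pos: [0.5784, -0.0021, 0.1617]
eef_rot: [180.0, -0.0, -70.9]
contact_force: [0.7, 0.1, -4.7]
gripper_width: 0.0046
gripper_force: 15.0
```

apply_moves(
  targets=[
    [0,0,0,0.001,0,0,0],
    [0,0,0,0.001,0,0,0],
    [0,0,0,0.001,0,0,0],
    [0,0,0,0,0,0,0],
  ],
  newtons=8,
)

```text
time_s: 25.92
tcp_pos: [0.5784, -0.0021, 0.1589]
eef_rot: [180.0, -0.0, -70.9]
contact_force: [-0.4, -0.0, -2.4]
gripper_width: 0.0048
gripper_force: 8.0
```

apply_moves(
  targets=[
    [0,0,0,0.001,0,0,0],
    [0,0,0,0.001,0,0,0],
    [0,0,0,0,0,0,0],
  ],
)

```text
time_s: 26.17
tcp_pos: [0.5793, -0.0018, 0.1584]
eef_rot: [-179.9, -0.0, -70.9]
contact_force: [-1.9, 2.0, 7.2]
gripper_width: 0.0048
gripper_force: 8.0
```

Contact came at 0.158, the expected seat height. I'll release gently and rise.

apply_moves(
  targets=[
    [0,0,0,0.001,0,0,0],
    [0,0,0,0,0,0,0],
    [0.08,0,0,0,0,0,0],
    [0.12,0,0,0,0,0,0],
    [0.16,0,0,0,0,0,0],
    [0.2,0,0,0,0,0,0],
    [0.2,0,0,0,0,0,0],
    [0.2,0,0,0,0,0,0],
    [0.2,0,0,-0.01,0,0,0],
    [0.2,0,0,-0.02,0,0,0],
    [0.2,0,0,-0.03,0,0,0],
    [0.2,0,0,-0.03,0,0,0],
    [0.2,0,0,-0.03,0,0,0],
    [0.2,0,0,-0.03,0,0,0],
    [0.2,0,0,0,0,0,0],
    [0.2,0,0,0,0,0,0],
    [0.2,0,0,0,0,0,0],
  ],
)

```text
time_s: 27.58
tcp_pos: [0.5781, -0.0021, 0.3061]
eef_rot: [180.0, 0.0, -70.9]
contact_force: [0.1, 0.6, -1.4]
gripper_width: 0.0175
gripper_force: 0.0
```

```bash
python3 chk.py
python3 - <<'E'
from h import *
print(get_state()['tcp_pos'],get_state()['gripper_width'])
s=dict(np.load('scene.npz'));u,v=proj(s,(.53,-.02,.08))[0].astype(int);a=s['frame'][v-60:v+60,u-80:u+80,::-1];cv2.imwrite('pics/end.png',cv2.resize(a,(800,600),interpolation=cv2.INTER_CUBIC))
E
```

```text
scene S 410 mean [-0.0515  0.      0.0882] n [ 0.998  0.005 -0.063] top z 0.1343 0.1309 y range -0.057 0.057
scene mini 147 mean [-0.0022 -0.0094  0.0756] n [ 1.    -0.002 -0.001] top z 0.0996 0.0979 y range -0.045 0.037
scene L 538 mean [ 0.0499 -0.0011  0.1065] n [ 1.    -0.001 -0.01 ] top z 0.1663 0.1631 y range -0.067 0.066
top S 101 mean [-0.049  -0.0005  0.0963] n [ 0.997 -0.005 -0.081] top z 0.1343 0.1321 y range -0.051 0.058
top mini 5
top L 25 mean [ 0.0514 -0.0161  0.0861] n [ 1.    -0.018 -0.026] top z 0.1594 0.1593 y range -0.065 0.07
[ 0.57783782 -0.00217613  0.30496099] 0.01730048183675201
```

View pics/end.png

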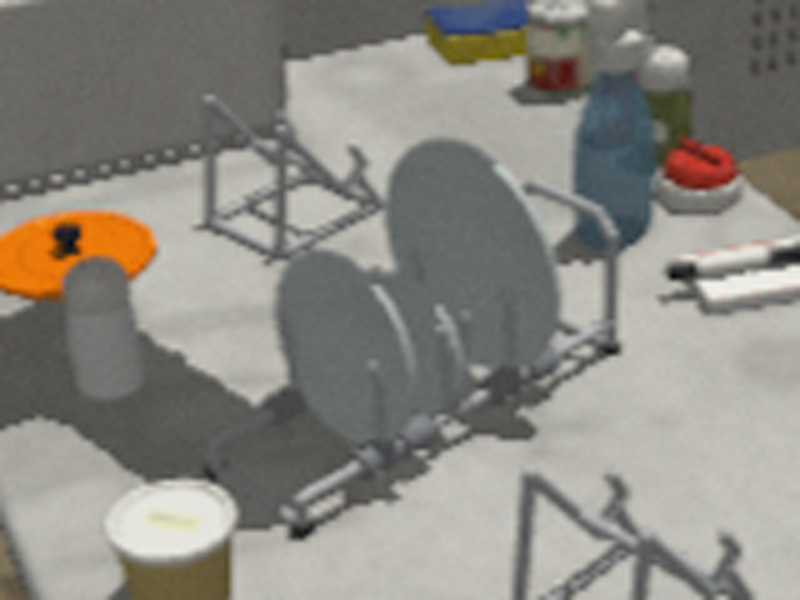

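Both lids stand in their dividers: small at (345,345), large at (470,250), with the mini lid between them at (435,340). The heights, about 0.132 and 0.165 m at the tops, match seated lids. I'm handing in.

```bash
python3 -c "
from plant import close_job
print(close_job())"
```

```text
the job is handed in; nothing more can be done
None
```

I handed the job in at about 28 s of the 72 s: by the last camera check both lids stand let go in their dividers at seated height, the little lid is still in its gap, and the hand-in gave no verdict.

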